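# Stand the calibration board on the scanner turntable

### The arm

A 6-joint arm with a two-finger parallel gripper is mounted at the origin on the work surface. World frame = base frame: x ahead of the robot, y to its left, z up, the work surface at z = 0. Lengths are in m, angles in rad, forces in N, time in s.
With the tool pointing down it reaches from about 0.425 to 0.95 m from the base axis. Payload 3.5 kg.
Tool frame: the origin (TCP) lies at the very end of the fingers, on their centre line; the grasp point (between the pads) lies 19 mm behind it (tcp_to_grasp is the distance from the TCP to the grasp point, in m); z points along the fingers, y is the direction in which the jaws open and shut (so a half turn about z gives the same grasp; the last joint's range is limited). The gripper opens to 85 mm and grips with 20 to 120 N. Pads are 22 mm wide; open, the fingers measure 114 mm over their backs; the gripper's body (76 mm by 85 mm) begins 54 mm behind the grasp point. The pads swing forward as they close: fully open they stand 13 mm farther back than shut.
Start: joints at [1.125, 0.286, 1.577, -0, 1.279, -0.15], TCP at [0.197, 0.646, 0.231] pointing down, gripper open.
Joint ranges: [-2.77, 2.77], [-0.9, 2.22], [0.21, 2.48], [-1.53, 4.67], [0.24, 2.81], [-2.84, 2.84]. Speed limits (rad/s): [2.79, 2.79, 3.14, 3.14, 3.14, 3.14].

### API

Orientations are given as a unit quaternion [x, y, z, w].
In Python, from plant import * gives the robot as it stands. The module is installed in compiled form; this text tells all that it offers.
- The arm moves only by the tool arm_command, never from a script. Its argument "steps" is a list of rows, each a list of 3 entries, a list of its own where there are three numbers: the turn, a rotation vector about the tool's x, y, z in rad, then the shift along the tool's x, y, z in m, then the gripper command: -1 is shut, 1 is fully open, values between are in proportion. A call has 1 to 12 rows; each row is the pose to reach, as a shift and turn from the pose measured when the call began, along the tool's axes at that moment; what a row does not reach only later rows make up. A row lasts 1/8 s, in which the tool goes at most 62.5 mm and 10.7 degrees, less where a joint would pass 70% of its speed; a pose out of reach is approached as far as the arm can. A call with a gripper value outside its range is refused whole. The fingers move at their own pace and stop on an object; "force" is the grip in N (left out, the last holds). Time passes only in rows, so rows that repeat a pose let the fingers close. It gives the time, the measured TCP pose, the force and the opening at its end, in the units of the state.
- get_state(): the state, without advancing time (a new reading comes with each control period).
- read_camera(name): name is "scene" or "top" or "wrist"; returns a dict with "frame" (420x560x3 uint8, red, green, blue), "vfov" (degrees; the focal length in pixels is half the picture's height over the tangent of half this angle, whatever the lens; pixels are square), "cx", "cy" (the principal point, pixels), "position" and "rotation" of the camera in the world; the wrist camera has in their place "mount" (4x4, takes a point from camera to tool coordinates, whose origin is the TCP and whose axes are the flange's). Camera axes: x right, y up, looking along -z (the intrinsics and any distortion apply to the point x, -y, -z); pixel columns grow to the right and rows downward; lengths in m; the calibration is good to about 2 mm. A picture is of the moment at which its call begins: read the wrist's pose just before it. There is no depth.
- sign_off(): hands the job in, once; it reports no verdict.
The state is a dict: "time": time; "qpos": joint angles; "dq": joint speeds; "joint_efforts": joint torques, N m; "eef_pos": TCP position; "tcp_rot": TCP orientation; "contact_force": force on the tool from outside, world axes, zero at the start; "wrist_torque": the same for the moment, N m; "opening": opening from 0.0 (shut) to 1.0 (fully open).
Only numpy, scipy, OpenCV 4.12 (cv2) and the standard library are available. Lean on these libraries where they do the work, as an engineer would, in place of code of your own. Each camera call takes 0.05 s, during which the arm holds its last target.

### The job

The 3D scanner needs calibrating: fold the kickstand leg on the back of the small dotted metal board fully out to its stop, then stand the board upright on its leg in the middle of the round turntable, with its dotted face towards the scanner that stands beyond it. Set it down gently, let go and leave it standing still; do not knock the other things about.

Things in the scene. Friction and masses are not known exactly. Their poses are not given: they have to be found in the camera images.
- board: Loose aluminium board, 0.2 to 0.35 kg: plate 120 wide, 105 high, 10 mm thick, with a tab on its top edge (160 mm high in all). Origin: middle of the bottom edge, mid-thickness; z up the board to the tab, x out of the dotted face (leg on the -x side), y across. Starts dotted face down on the cradle, leg up, tab end high, z rising 0.5 rad. Standing on its open leg it leans back 0.26 rad.
- board_grip (a point): Middle of the board's tab, mid-thickness, 140 mm up the board's z from its origin. The tab is 36 mm wide (board y), 10 mm thick and 55 mm long (z 105 to 160 mm); at the start it overhangs the cradle freely, about 95 mm above the table, and can be pinched across its width at any pitch. Axes as the board's.
- board_base (a point): Point of the board on the level of its bottom edge, 30 mm behind its origin (board -x): about the middle of the footprint when it stands on its leg.
- leg (a joint): Opening of the kickstand leg, rad: 0 folded flat on the board's back, 0.66 fully open at its stop; starts at 0 to 0.12. Stiff by friction (0.05 N m): stays where it is left. Hinge axis along the board's y through the point (-10, 0, 88) mm of the board's frame; opening turns the leg by + about board +y, the foot swinging off the back.
- leg_foot (a point): Centre of the leg's rubber foot: a cylinder 16 mm in diameter, 22 mm long along the board's y, at the leg's free end. With the leg folded it is at (-14, 0, 4) mm in the board's frame, 1 to 17 mm proud of the back; pinch it by its flat ends, 22 mm apart. The leg is a bar 14 mm wide, 5 mm thick. Axes: the board's when folded; they turn with the leg.
- cradle: Fixed black foam cradle, 150 mm wide along its y, about 100 mm along its x, 71 mm high at its high (+x) end; the board rests on its slope of 0.5 rad, which rises towards the cradle's +x, with a low lip at the low end. Origin: on the table under it.
- turntable: Fixed black round turntable, 240 mm in diameter and 30 mm high, with a low rail along its +x to the scanner (85 mm wide, 228 mm high, on a pale stand) whose lenses are 0.3 m from the centre, looking back at it. Origin: centre of the disc's underside; x points to the scanner, z up.
- turntable_top (a point): Centre of the turntable's flat top face, 30 mm above the table. z up.
- rail_clamp (a point): Top of the black clamp block (28 x 44 x 18 mm) on the aluminium rail that runs from the turntable to the blue and white hand-held 3D scanner; 190 mm from the turntable's centre, in plan exactly on the line from that centre to the scanner. Axes as the turntable's.
- spray_can: White spray can, loose bystander, 52 mm diameter, 150 mm high. Origin: centre of its underside.
- power_brick: Black power adapter, loose bystander, 95 x 50 x 32 mm. Origin: centre of its underside.
- screwdriver: Screwdriver lying down, loose bystander, 170 mm long. Origin: on the underside of its length.
- yarn_cone: Cone of yarn, loose bystander, 90 mm diameter at its foot, 150 mm high. Origin: centre of its underside.
- mug: White mug, loose bystander, 76 mm diameter, 90 mm high. Origin: centre of its underside.
- tape_roll: Cardboard tape roll lying flat, loose bystander, 84 mm diameter, 24 mm high. Origin: centre of its underside.
- notebook: Grey notebook lying flat, loose bystander, 140 x 90 x 12 mm. Origin: centre of its underside.

How it is judged:
By the outcome, as a careful person would: the job done as asked, in the order asked, and still so for the second after the job is handed in, with the robot touching nothing.
It also fails if it takes over 67 s, if anything falls off the work surface, if the arm or the gripper's body presses on something with over 40 N, if the wrist force passes 120 N, or if a joint passes its speed limit or range.

## Working session

There is one attempt and no reset: what is moved stays moved. The work goes in short steps, Python scripts to look and compute and a tool call to move; the robot and the scene stay as the last step left them, time stands still between calls to the robot, and variables do not carry over. Pictures are saved under pics/ and viewed, and the job is handed in when it is done.

Besides the shell and the picture viewer there is one more tool, called after "Emit:" as name(argument=value, ...), one argument or row to a line, values as JSON. arm_command: Moves the arm, as the interface text tells. Its arguments: {"type":"object","properties":{"steps":{"type":"array"},"force":{"type":"number"}},"required":["steps"]}

```bash
mkdir -p pics
cat > h.py <<'E'
from plant import *
import numpy as np, cv2
from scipy.spatial.transform import Rotation as R
def snap(n,fn):
    s=get_state(); c=read_camera(n); cv2.imwrite('pics/'+fn,c['frame'][:,:,::-1]); 
    return s,c
E
python3 - <<'E'
from h import *
import pickle
for n in ['scene','top','wrist']:
    s,c=snap(n,n+'0.png'); pickle.dump((s,c),open(n+'0.pkl','wb'))
    print(n,{k:(np.round(v,4).tolist() if not isinstance(v,str) else v) for k,v in c.items() if k!='frame'})
print(s)
E
```

```text
scene {'vfov': 46.5023, 'cx': 279.74, 'cy': 211.9954, 'position': [1.1011, 0.8863, 1.094], 'rotation': [0.1061, 0.3828, 0.8866, 0.237]}
top {'vfov': 45.6084, 'cx': 286.0518, 'cy': 195.6428, 'position': [0.3292, 0.0112, 1.4421], 'rotation': [0.0623, -0.0657, -0.6979, 0.7105]}
wrist {'vfov': 67.029, 'cx': 273.1102, 'cy': 211.5887, 'mount': [[0.0002, 0.9485, 0.3168, 0.0808], [1.0, -0.0003, 0.0005, 0.0005], [0.0005, 0.3168, -0.9485, -0.1421], [0.0, 0.0, 0.0, 1.0]]}
{'time': 0.1, 'qpos': array([ 1.12500479e+00,  2.87112943e-01,  1.57803836e+00,  1.37110255e-05,
        1.27856078e+00, -1.50015794e-01]), 'dq': array([-0.0008766 , -0.00213209, -0.00239347,  0.00010786,  0.00372407,
       -0.00066078]), 'joint_efforts': array([ 1.09204455e-03, -4.07297730e+01, -2.93698758e+01, -1.54878403e-04,
        3.46834509e-03,  3.57083536e-05]), 'eef_pos': array([0.19647328, 0.64516024, 0.23005736]), 'tcp_rot': array([ 1.47351266e-01,  9.89083657e-01, -1.01111101e-03, -3.17317478e-04]), 'contact_force': array([0.35143041, 0.44879817, 0.2725121 ]), 'wrist_torque': array([-0.02636482, -0.01112467, -0.03107968]), 'opening': 1.0006202412865517}
```

View pics/scene0.png

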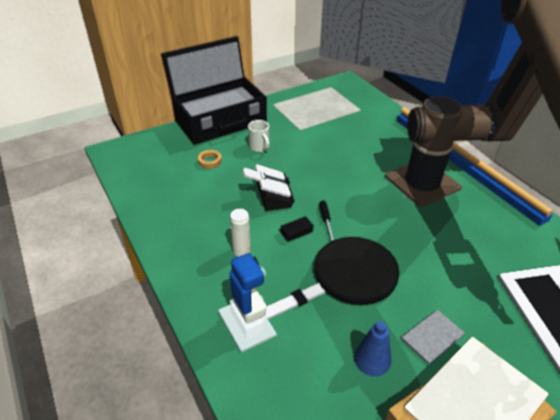

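View pics/top0.png

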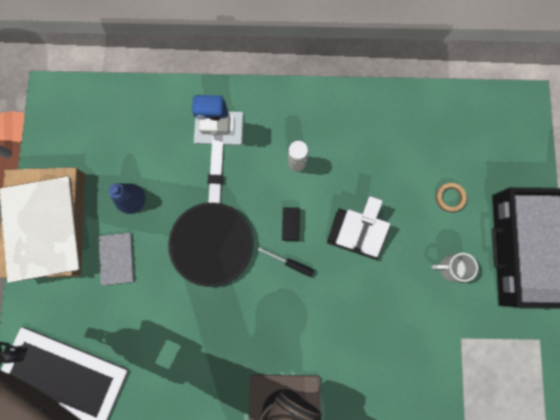

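View pics/wrist0.png

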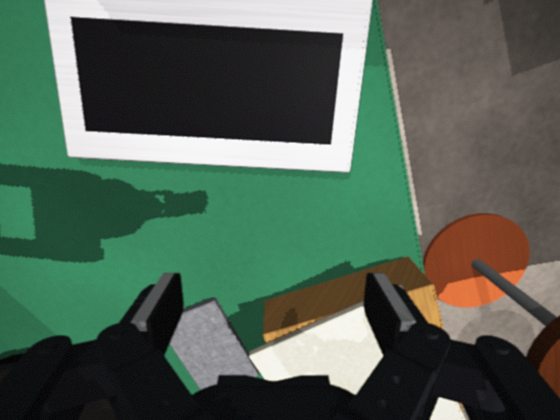

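```bash
cat >> h.py <<'E'
import pickle
def crop(n,x0,y0,w,h,k,fn):
    s,c=pickle.load(open(n+'.pkl','rb')); f=c['frame'][y0:y0+h,x0:x0+w,::-1]
    cv2.imwrite('pics/'+fn,cv2.resize(f,None,fx=k,fy=k,interpolation=cv2.INTER_CUBIC))
def campose(s,c):
    if 'mount' in c:
        T=np.eye(4);T[:3,:3]=R.from_quat(s['tcp_rot']).as_matrix();T[:3,3]=s['eef_pos'];T=T@np.array(c['mount']);return T[:3,:3],T[:3,3]
    r=np.array(c['rotation']); return (R.from_quat(r).as_matrix() if r.size==4 else r),np.array(c['position'])
def ray(s,c,u,v):
    Rm,p=campose(s,c); f=210/np.tan(np.radians(c['vfov'])/2)
    d=Rm@np.array([(u-c['cx'])/f,-(v-c['cy'])/f,-1]); return p,d/np.linalg.norm(d)
def atz(s,c,u,v,z):
    p,d=ray(s,c,u,v); return p+d*(z-p[2])/d[2]
def proj(s,c,P):
    Rm,p=campose(s,c); f=210/np.tan(np.radians(c['vfov'])/2); q=(np.atleast_2d(P)-p)@Rm
    return np.c_[c['cx']+f*q[:,0]/-q[:,2], c['cy']-f*q[:,1]/-q[:,2]]
def ld(n): return pickle.load(open(n+'.pkl','rb'))
def snapp(n,k):
    s=get_state(); c=read_camera(n); pickle.dump((s,c),open(k+'.pkl','wb')); cv2.imwrite('pics/'+k+'.png',c['frame'][:,:,::-1]); return s,c
E
python3 - <<'E'
from h import *
crop('top0',310,180,100,90,8,'t_board.png')
crop('top0',150,80,130,220,2.7,'t_tt.png')
crop('scene0',220,140,100,90,8,'s_board.png')
s,c=ld('top0')
for (u,v,z) in [(211,244,.03),(216,180,.03),(365,230,.06),(373,203,.09),(0,0,0)]: print(atz(s,c,u,v,z))
print(proj(s,c,[[0,0,0]]))
E
```

```text
[0.44557547 0.21595379 0.03      ]
[0.63036504 0.20971483 0.03      ]
[ 0.4895933  -0.21447659  0.06      ]
[ 0.56102344 -0.23241825  0.09      ]
[1.20345802 0.91821043 0.        ]
[[284.68308043 410.25825288]]
```

View pics/t_board.png

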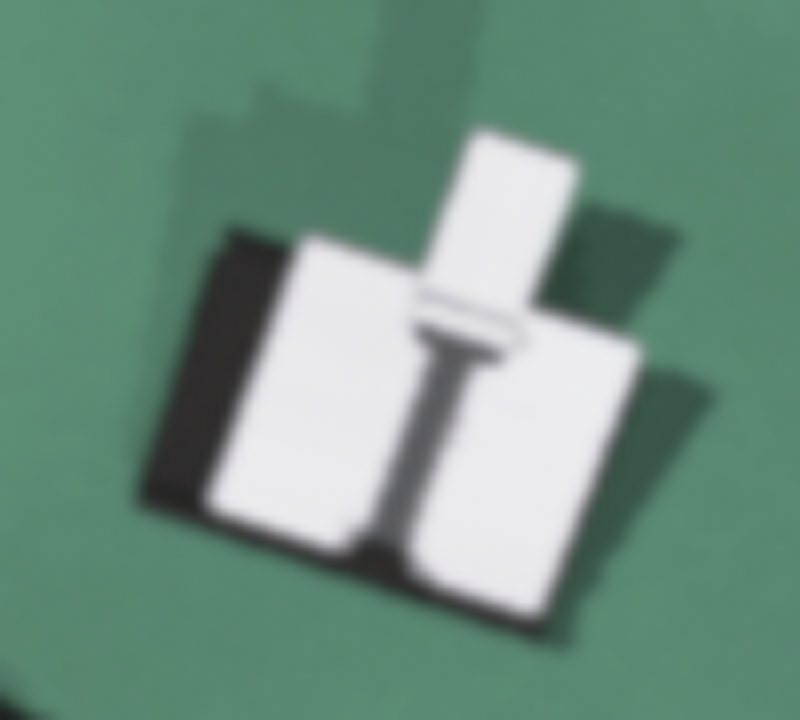

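View pics/t_tt.png

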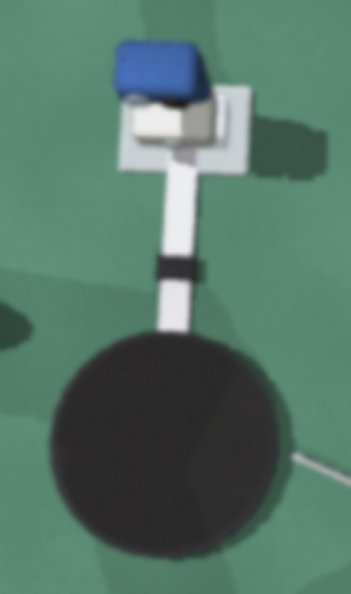

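View pics/s_board.png

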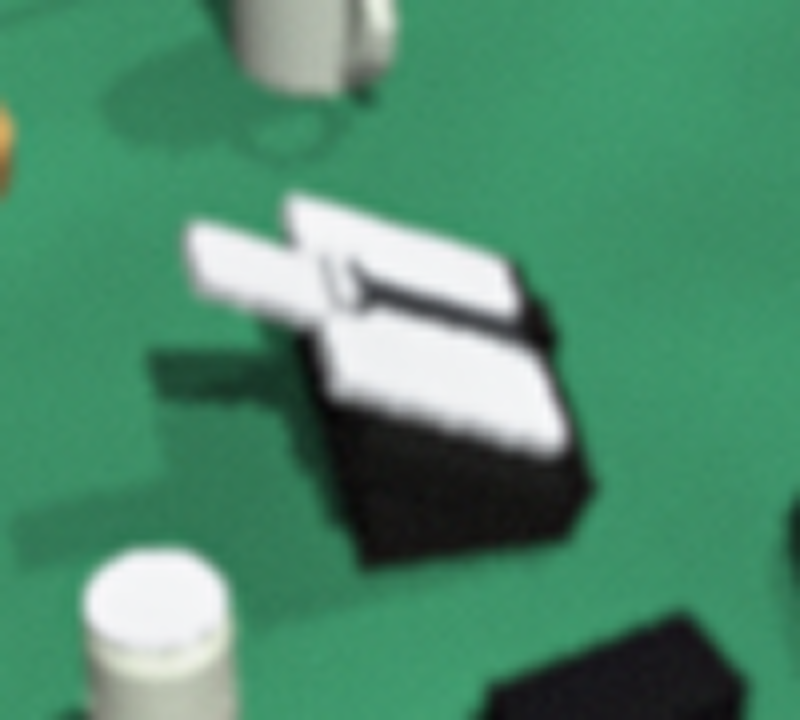

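Run:
```python
from h import *
from scipy.optimize import least_squares
P=np.array([[-5,60,105],[-5,-60,105],[-5,-60,0],[-5,60,0],[-5,18,160],[-5,-18,160]])/1e3
t=np.array([[305,235],[643,345],[543,617],[208,508],[477,128],[578,163]])/8+[310,180]
sc=np.array([[332,395],[288,195],[515,258],[568,446],[203,288],[188,222]])/8+[220,140]
st=ld('top0');ss=ld('scene0')
def Rb(yaw,p): 
    z=np.array([np.cos(p),0,np.sin(p)]);x=np.array([np.sin(p),0,-np.cos(p)])
    return R.from_euler('z',yaw).as_matrix()@np.c_[x,np.cross(z,x),z]
def W(q,p=.5): return P@Rb(q[3],p).T+q[:3]
fs={'top':lambda q:(proj(*st,W(q))-t).ravel(),'scene':lambda q:(proj(*ss,W(q))-sc).ravel()}
fs['both']=lambda q:np.r_[fs['top'](q),fs['scene'](q)]
for k,f in fs.items():
    r=least_squares(f,[.45,-.2,.03,-.25]);print(k,r.x.round(4),np.sqrt(np.mean(r.fun**2)).round(2));q=r.x
    print(r.fun.reshape(-1,2).round(1).tolist(), 'grip',(Rb(q[3],.5)@[0,0,.14]+q[:3]).round(4),'foot',(Rb(q[3],.5)@[-.014,0,.004]+q[:3]).round(4))
# turntable: ellipse fit top
s,c=st
a=atz(s,c,150+174/2.7,80+444/2.7,.03);print('tt',a)
b=atz(s,c,150+178/2.7,80+267/2.7,.035);print('clamp?',b, np.linalg.norm((b-a)[:2]))
```

```text
top [ 0.4359 -0.193   0.0483 -0.2977] 0.18
[[-0.1, 0.2], [0.2, 0.1], [-0.3, -0.1], [0.1, 0.0], [-0.1, -0.0], [0.2, -0.3]] grip [ 0.5534 -0.229   0.1154] foot [ 0.4328 -0.1921  0.0625]
scene [ 0.4577 -0.1646  0.0561 -0.3241] 0.78
[[1.1, -1.3], [0.2, 0.4], [-0.8, 1.2], [0.3, 0.7], [-0.5, -1.0], [-0.4, 0.2]] grip [ 0.5742 -0.2037  0.1232] foot [ 0.4547 -0.1636  0.0703]
both [ 0.4398 -0.1962  0.0273 -0.3089] 0.77
[[0.5, -0.1], [-0.1, 0.1], [-0.7, -0.8], [0.6, -0.9], [0.3, 0.1], [0.4, -0.1], [1.8, -1.6], [0.5, 0.8], [-1.3, 1.1], [0.1, -0.0], [0.5, -0.8], [0.6, 0.7]] grip [ 0.5569 -0.2335  0.0944] foot [ 0.4368 -0.1952  0.0415]
tt [0.44449672 0.20619176 0.03      ]
clamp? [0.63256379 0.20936407 0.035     ] 0.18809383021235793
```

```bash
cat >> h.py <<'E'
def rowto(p,Rt,g=None):
    "row from current pose to world target p, rotation matrix Rt"
    s=get_state(); R0=R.from_quat(s['tcp_rot']); 
    sh=R0.inv().apply(np.array(p)-s['eef_pos']); rv=(R0.inv()*R.from_matrix(Rt)).as_rotvec()
    return rv,sh
def Rtool(yaw,phi):
    "tool: z=(sin phi,-cos phi) in yaw frame, y=yaw y"
    c,sn=np.cos(yaw),np.sin(yaw); z=np.array([np.sin(phi)*c,np.sin(phi)*sn,-np.cos(phi)]); y=np.array([-sn,c,0]); return np.c_[np.cross(y,z),y,z]
E
python3 - <<'E'
from h import *
for p in ([.36,.42,.32],[.45,.2,.32]):
    rv,sh=rowto(p,Rtool(-.1,0)); print(rv.round(3),sh.round(3),np.linalg.norm(sh))
E
```

```text
[-0.002 -0.    -0.196] [-0.222 -0.168 -0.09 ] 0.2924290207739729
[-0.002 -0.    -0.196] [-0.372 -0.352 -0.089] 0.5201349015900837
```

Emit:
arm_command(
  steps=[
    [[0, 0, -0.02], [-0.044, -0.034, -0.018], 1],
    [[0, 0, -0.04], [-0.089, -0.067, -0.036], 1],
    [[0, 0, -0.06], [-0.133, -0.1, -0.054], 1],
    [[0, 0, -0.09], [-0.178, -0.134, -0.072], 1],
    [[0, 0, -0.11], [-0.222, -0.168, -0.09], 1],
    [[0, 0, -0.14], [-0.26, -0.214, -0.09], 1],
    [[0, 0, -0.16], [-0.297, -0.26, -0.09], 1],
    [[0, 0, -0.18], [-0.335, -0.306, -0.09], 1],
    [[0, 0, -0.196], [-0.372, -0.352, -0.09], 1],
    [[0, 0, -0.196], [-0.372, -0.352, -0.09], 1],
  ],
)

```text
time: 1.4
eef_pos: [0.4509, 0.197, 0.3204]
tcp_rot: [0.053, 0.999, -0.001, -0.0]
contact_force: [-0.3, -0.1, -0.0]
opening: 0.998
```

Run:
```python
from h import *
s,c=snapp('wrist','w1'); print(s['time'],s['qpos'].round(4),s['eef_pos'].round(4),s['tcp_rot'].round(4),abs(s['dq']).max())
```

```text
1.4 [ 0.2064 -0.1836  1.9047 -0.0021  1.422  -1.2578] [0.4509 0.197  0.3204] [ 5.310e-02  9.986e-01 -1.200e-03 -5.000e-04] 0.07470321973212996
```

View pics/w1.png

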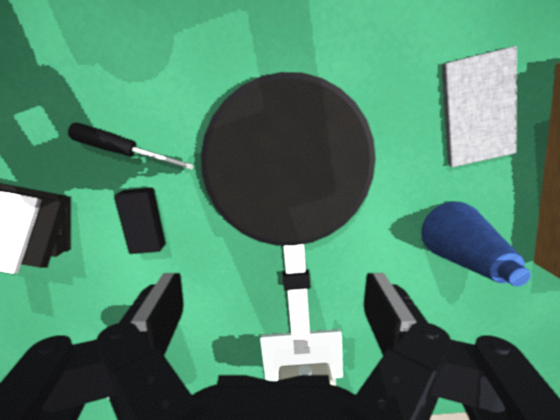

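Run:
```python
from h import *
s,c=ld('w1')
g=cv2.cvtColor(c['frame'],cv2.COLOR_RGB2HSV)
m=((g[:,:,2]<75)&(g[:,:,1]<110)).astype(np.uint8); m[245:]=0;m[:60]=0;m[:,:197]=0;m[:,380:]=0
m=cv2.morphologyEx(m,cv2.MORPH_OPEN,np.ones((7,7)))
cs,_=cv2.findContours(m,cv2.RETR_EXTERNAL,cv2.CHAIN_APPROX_NONE); k=max(cs,key=cv2.contourArea)
pts=k[:,0,:].astype(float)
W=np.array([atz(s,c,u,v,.03) for u,v in pts])[:,:2]
from scipy.optimize import least_squares
f=lambda q:np.hypot(W[:,0]-q[0],W[:,1]-q[1])-q[2]
r=least_squares(f,[.445,.21,.12],loss='soft_l1',f_scale=.001); print(r.x, np.std(f(r.x)), len(W))
crop('w1',230,225,130,160,4.6,'w1c.png')
```

```text
[0.45021083 0.21524345 0.11734098] 0.000983052491573459 495
```

View pics/w1c.png

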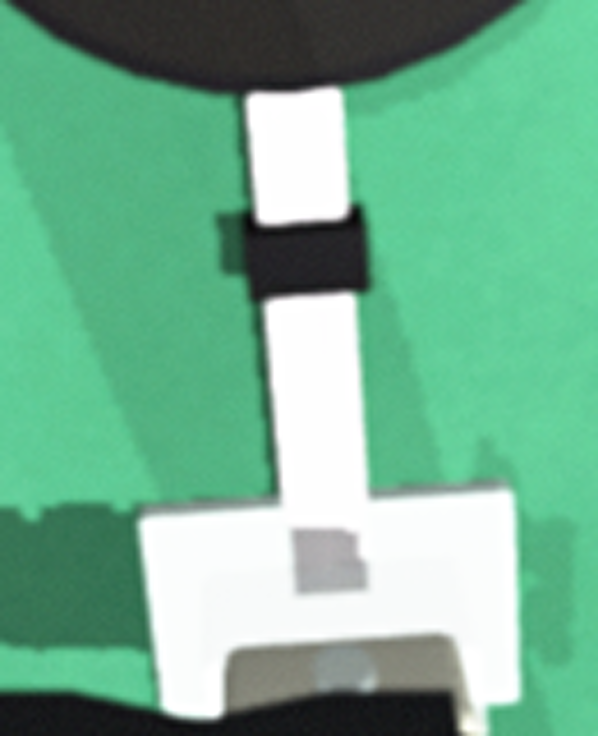

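Run:
```python
from h import *
s,c=ld('w1'); C=np.array([.450,.2152])
for z in (.02,.03,.04):
    P=atz(s,c,230+307/4.6,225+252/4.6,z)[:2]; d=P-C; print(z,P.round(4),np.linalg.norm(d).round(4),np.arctan2(d[1],d[0]).round(4))
a=atz(s,c,230+295/4.6,225+110/4.6,.012)[:2];b=atz(s,c,230+325/4.6,225+480/4.6,.012)[:2];d=b-a;print(a,b,np.arctan2(d[1],d[0]))
s,c=ld('top0');C=np.array([.4456,.2157])
for z in (.02,.03,.04):
    P=atz(s,c,150+178/2.7,80+266/2.7,z)[:2]; d=P-C; print(z,P.round(4),np.linalg.norm(d).round(4),np.arctan2(d[1],d[0]).round(4))
print('can',atz(s,c,298,165,0.),atz(s,c,298,148,.15),'brick',atz(s,c,291,224,.03))
```

```text
0.02 [0.6344 0.2145] 0.1844 -0.0036
0.03 [0.6285 0.2143] 0.1785 -0.0048
0.04 [0.6225 0.2142] 0.1725 -0.006
[0.58430456 0.21514611] [0.73573461 0.21339675] -0.011551738363688733
0.02 [0.6369 0.2115] 0.1913 -0.0218
0.03 [0.6347 0.2101] 0.1892 -0.0295
0.04 [0.6326 0.2087] 0.1871 -0.0374
can [ 0.6868142  -0.02734436  0.        ] [ 0.69641032 -0.02272874  0.15      ] brick [ 0.50642653 -0.00886463  0.03      ]
```

Run:
```python
from h import *
rv,sh=rowto([.47,-.2,.28],Rtool(-.305,0)); print(rv.round(3),sh.round(3),np.linalg.norm(sh))
```

```text
[-0.002 -0.001  0.201] [-0.061 -0.394  0.041] 0.4012564714656418
```

Emit:
arm_command(
  steps=[
    [[0, 0, 0.03], [-0.02, -0.056, 0], 1],
    [[0, 0, 0.06], [-0.04, -0.112, 0.0], 1],
    [[0, 0, 0.09], [-0.055, -0.168, 0.0], 1],
    [[0, 0, 0.12], [-0.06, -0.224, 0.01], 1],
    [[0, 0, 0.15], [-0.061, -0.28, 0.02], 1],
    [[0, 0, 0.18], [-0.061, -0.336, 0.03], 1],
    [[0, 0, 0.201], [-0.061, -0.394, 0.04], 1],
    [[0, 0, 0.201], [-0.061, -0.394, 0.04], 1],
  ],
)

```text
time: 2.45
eef_pos: [0.4695, -0.201, 0.2795]
tcp_rot: [0.154, 0.988, -0.0, -0.002]
contact_force: [-0.3, 0.3, -0.6]
opening: 1.002
```

Run:
```python
from h import *
s,c=snapp('wrist','w2'); print(s['time'],s['qpos'].round(4),s['eef_pos'].round(4),s['tcp_rot'].round(4),abs(s['dq']).max())
```

```text
2.45 [-0.6023 -0.1154  1.9179 -0.0021  1.3422 -1.8642] [ 0.4695 -0.201   0.2795] [ 1.536e-01  9.881e-01 -3.000e-04 -1.900e-03] 0.06280418247312888
```

View pics/w2.png

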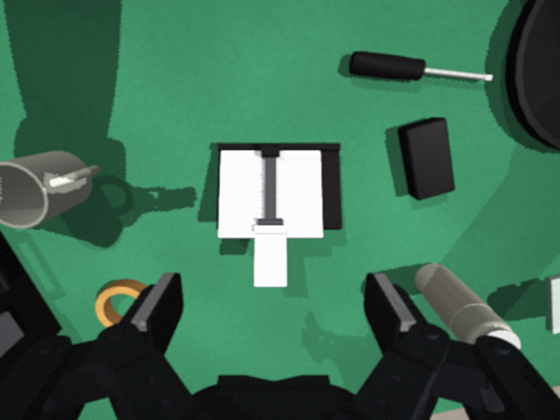

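Run:
```python
from h import *
crop('w2',200,135,155,160,5,'w2c.png')
```

```text
(no output)
```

View pics/w2c.png

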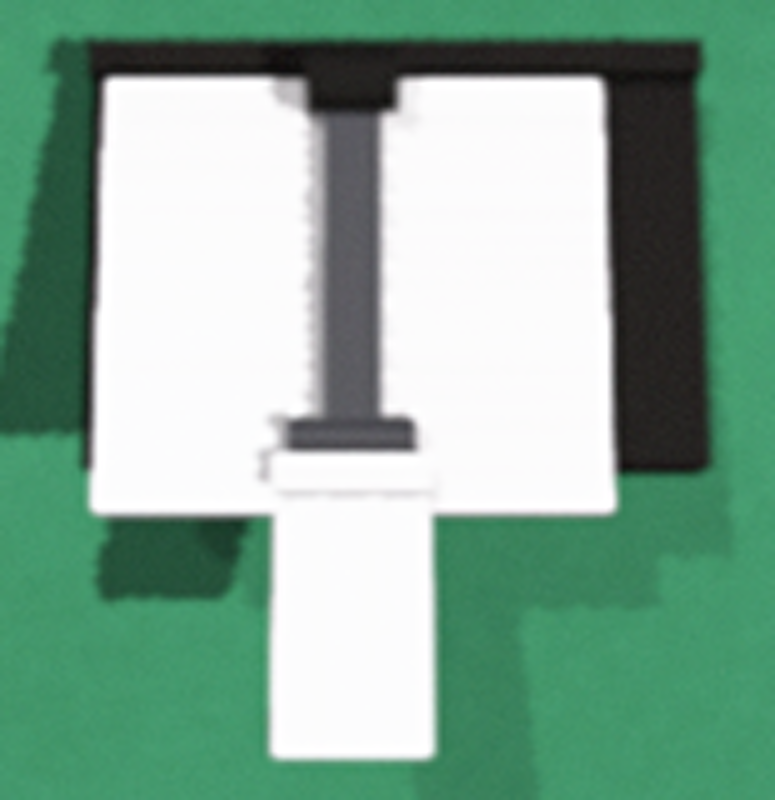

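```bash
cat >> h.py <<'E'
from scipy.optimize import least_squares
PB=np.array([[-5,60,105],[-5,-60,105],[-5,-60,0],[-5,60,0],[-5,18,160],[-5,-18,160]])/1e3
def Rb(yaw,p): 
    z=np.array([np.cos(p),0,np.sin(p)]);x=np.array([np.sin(p),0,-np.cos(p)])
    return R.from_euler('z',yaw).as_matrix()@np.c_[x,np.cross(z,x),z]
def fitb(obs,q0,pfree=False,zc=None):
    def f(q):
        r=[(proj(s,c,PB@Rb(q[3],q[4] if pfree else .5).T+q[:3])-px).ravel() for s,c,px in obs]
        if zc is not None: r.append([(q[2]-zc)/.0005])
        return np.concatenate(r)
    return least_squares(f,q0)
E
python3 - <<'E'
from h import *
w=np.array([[617,514],[90,514],[103,77],[605,77],[435,760],[270,760]])/5+[200,135]
t=np.array([[305,235],[643,345],[543,617],[208,508],[477,128],[578,163]])/8+[310,180]
W=(*ld('w2'),w);T=(*ld('top0'),t)
for n,o,zc in(('w',[W],None),('wt',[W,T],None),('w,z',[W],.0279),('wt,z',[W,T],.0279)):
    r=fitb(o,[.44,-.195,.03,-.3],zc=zc);q=r.x
    print(n,q.round(4),np.sqrt(np.mean(r.fun**2)).round(2),'grip',(Rb(q[3],.5)@[0,0,.14]+q[:3]).round(4),'foot',(Rb(q[3],.5)@[-.014,0,.004]+q[:3]).round(4))
    print(r.fun[:12].reshape(-1,2).round(1).tolist())
s,c=ld('w2')
print(proj(s,c,Rb(q[3],.5)@[-.014,0,.004]+q[:3])); print((200+351/5,135+80/5))
for th in (0,.06,.12):
    v=np.array([-.010-.004*np.cos(th)-.084*np.sin(th),0,.088+.004*-1*-np.sin(th)*-1-.084*np.cos(th)]); print(th,v.round(4),proj(s,c,Rb(q[3],.5)@v+q[:3]),proj(s,c,Rb(q[3],.5)@(v+[-.008,0,0])+q[:3]))
E
```

```text
w [ 0.4415 -0.1949  0.0332 -0.308 ] 0.18 grip [ 0.5586 -0.2321  0.1004] foot [ 0.4384 -0.1939  0.0474]
[[-0.1, -0.1], [0.0, -0.1], [0.2, -0.1], [-0.2, -0.1], [-0.2, 0.2], [0.3, 0.2]]
wt [ 0.4404 -0.1948  0.035  -0.3063] 0.58 grip [ 0.5575 -0.2318  0.1021] foot [ 0.4373 -0.1938  0.0492]
[[0.1, -0.5], [-0.4, -0.4], [-0.3, -0.8], [-0.1, -0.9], [-0.2, 0.2], [0.2, 0.2]]
w,z [ 0.4433 -0.1955  0.0282 -0.308 ] 0.73 grip [ 0.5603 -0.2327  0.0953] foot [ 0.4402 -0.1945  0.0424]
[[-0.9, -0.3], [0.8, -0.3], [0.9, 0.9], [-0.9, 0.9], [-0.5, -0.7], [0.6, -0.8]]
wt,z [ 0.4424 -0.1956  0.0284 -0.3063] 0.93 grip [ 0.5596 -0.2327  0.0955] foot [ 0.4394 -0.1946  0.0426]
[[-1.0, -0.9], [0.6, -0.8], [0.6, 0.4], [-1.1, 0.2], [-0.6, -1.3], [0.4, -1.2]]
[[270.41160885 151.12645124]]
(270.2, 151.0)
0 [-0.014  0.     0.004] [[270.41160885 151.12645124]] [[270.33751916 148.59155424]]
0.06 [-0.019   0.      0.0039] [[270.36544058 149.47334906]] [[270.28934405 146.86819714]]
0.12 [-0.024   0.      0.0041] [[270.31817056 148.03474098]] [[270.2399828  145.36194364]]
```

Run:
```python
from h import *
D=[]
for k in('wrist0','w1','w2'):
    s,_=ld(k);q=s['qpos'];p=s['eef_pos'];c,sn=np.cos(q[0]),np.sin(q[0])
    D.append((q[1],q[2],q[4],p[0]*c+p[1]*sn,-p[0]*sn+p[1]*c,p[2]));print(np.round(D[-1],4))
D=np.array(D)
# r = L1 s(q2)+L2 s(q2+q3)+L3 s(sum)+r0 ; z = h+L1 c+L2 c -..
A=[];b=[]
for q2,q3,q5,r,l,z in D:
    A+= [[np.sin(q2),np.sin(q2+q3),0],[np.cos(q2),np.cos(q2+q3),1]];b+=[r,z]
x,res,rk,sv=np.linalg.lstsq(np.array(A),np.array(b),rcond=None);print(x,np.array(A)@x-b,sv)
```

```text
[0.2871 1.578  1.2786 0.6668 0.1009 0.2301]
[-0.1836  1.9047  1.422   0.4817  0.1004  0.3204]
[-0.1154  1.9179  1.3422  0.5007  0.1004  0.2795]
[ 0.43759676  0.56717666 -0.02494342] [-1.19598222e-04  1.32360963e-04 -8.04745874e-04 -9.17913968e-05
  9.50872428e-04 -4.05695663e-05] [2.49332409 1.64892344 0.25374484]
```

```bash
cat >> h.py <<'E'
Q=np.array([.4425,-.1953,.030,-.307])
def bw(v,q=Q): return Rb(q[3],.5)@np.array(v)+q[:3]
E
python3 - <<'E'
from h import *
Rt=Rtool(-.307,.3); p=bw([-.011,0,.008]); a=p-.06*Rt[:,2]
for P in (a,p): print(P.round(4),[x.round(4).tolist() for x in rowto(P,Rt)])
E
```

```text
[ 0.4273 -0.1905  0.1008] [[-0.0004, -0.3028, 0.0008], [0.0429, -0.0043, 0.1795]]
[ 0.4442 -0.1958  0.0435] [[-0.0004, -0.3028, 0.0008], [0.025, -0.0043, 0.2368]]
```

Emit:
arm_command(
  steps=[
    [[0, -0.08, 0], [0.011, -0.001, 0.045], 0.55],
    [[0, -0.16, 0], [0.022, -0.002, 0.09], 0.55],
    [[0, -0.23, 0], [0.033, -0.003, 0.135], 0.55],
    [[0, -0.3, 0], [0.043, -0.0043, 0.18], 0.55],
    [[0, -0.3, 0], [0.043, -0.0043, 0.18], 0.55],
    [[0, -0.3, 0], [0.043, -0.0043, 0.18], 0.55],
  ],
  force=25,
)

```text
time: 3.25
eef_pos: [0.4295, -0.1907, 0.1031]
tcp_rot: [0.15, 0.977, -0.024, 0.148]
contact_force: [-0.4, -0.5, 1.0]
opening: 0.781
```

Run:
```python
from h import *
s,c=snapp('wrist','w3'); print(s['time'],s['qpos'].round(4),s['eef_pos'].round(4),s['opening'],s['contact_force'])
Rt=Rtool(-.307,.3); p=bw([-.011,0,.008]); print([x.round(4).tolist() for x in rowto(p,Rt)])
print(proj(s,c,[bw([-.014,11e-3,.004]),bw([-.014,-11e-3,.004]),bw([-.005,0.06,0]),bw([-.005,-0.06,0])]).round(1))
```

```text
3.25 [-0.6952 -0.1851  2.3436  0.1717  0.7103 -2.0767] [ 0.4295 -0.1907  0.1031] 0.7813015339417596 [-0.40255269 -0.47588306  1.02681341]
[[-0.0018, 0.0028, 0.0029], [0.004, 0.0003, 0.0621]]
[[288.2 220.6]
 [255.6 220.5]
 [357.4 213.3]
 [186.5 212.7]]
```

View pics/w3.png

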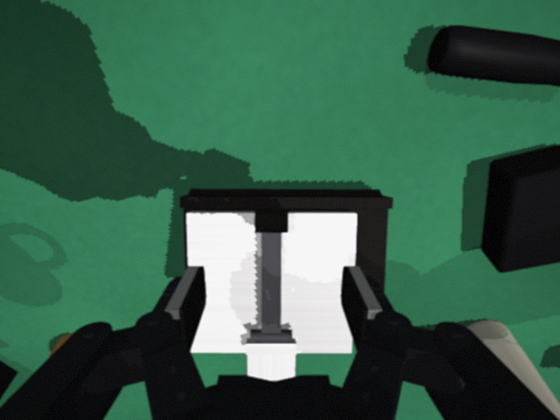

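Emit:
arm_command(
  steps=[
    [[0, 0, 0], [0.002, 0, 0.012], 0.5],
    [[0, 0, 0], [0.003, 0, 0.024], 0.5],
    [[0, 0, 0], [0.004, 0, 0.035], 0.5],
    [[0, 0, 0], [0.004, 0, 0.045], 0.5],
    [[0, 0, 0], [0.004, 0, 0.053], 0.5],
    [[0, 0, 0], [0.004, 0, 0.059], 0.5],
    [[0, 0, 0], [0.004, 0, 0.062], 0.5],
    [[0, 0, 0], [0.004, 0, 0.062], 0.5],
  ],
)

```text
time: 4.3
eef_pos: [0.4441, -0.1961, 0.0435]
tcp_rot: [0.15, 0.977, -0.024, 0.149]
contact_force: [0.1, 0.2, -0.4]
opening: 0.755
```

Run:
```python
from h import *
s,c=snapp('wrist','w4'); print(s['time'],s['qpos'].round(4),s['eef_pos'].round(4),s['opening'],s['contact_force'])
Rt=Rtool(-.307,.3); p=bw([-.011,0,.008]); print([x.round(4).tolist() for x in rowto(p,Rt)])
crop('w4',170,180,220,170,3.6,'w4c.png')
```

```text
4.3 [-0.682  -0.0211  2.3331  0.2054  0.5557 -2.1082] [ 0.4441 -0.1961  0.0435] 0.7549067671761776 [ 0.13330817  0.24025556 -0.42340477]
[[-0.0018, 0.0029, 0.003], [0.0001, 0.0003, 0.0002]]
```

View pics/w4c.png

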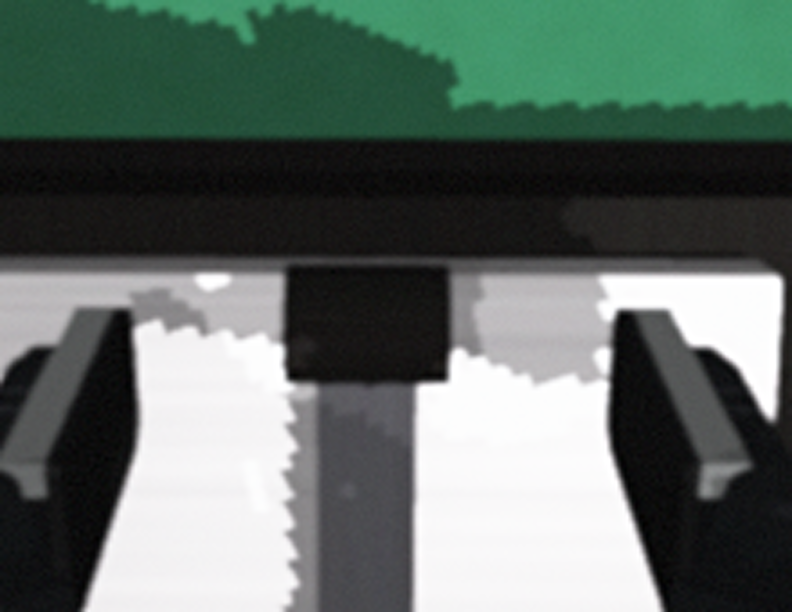

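Emit:
arm_command(
  steps=[
    [[0, 0, 0], [0, 0, 0], -1],
    [[0, 0, 0], [0, 0, 0], -1],
    [[0, 0, 0], [0, 0, 0], -1],
    [[0, 0, 0], [0, 0, 0], -1],
    [[0, 0, 0], [0, 0, 0], -1],
    [[0, 0, 0], [0, 0, 0], -1],
  ],
  force=25,
)

```text
time: 5.1
eef_pos: [0.4443, -0.1962, 0.0438]
tcp_rot: [0.15, 0.977, -0.024, 0.149]
contact_force: [0.4, -0.1, 0.4]
opening: 0.245
```

Run:
```python
from h import *
s,c=snapp('wrist','w5'); print(s['time'],s['eef_pos'].round(4),s['opening'],s['contact_force'],s['wrist_torque'])
crop('w5',170,180,220,170,3.6,'w5c.png')
```

```text
5.1 [ 0.4443 -0.1962  0.0438] 0.24492671707513997 [ 0.37839775 -0.13030345  0.42922704] [ 0.00880244  0.12770663 -0.08033745]
```

View pics/w5c.png

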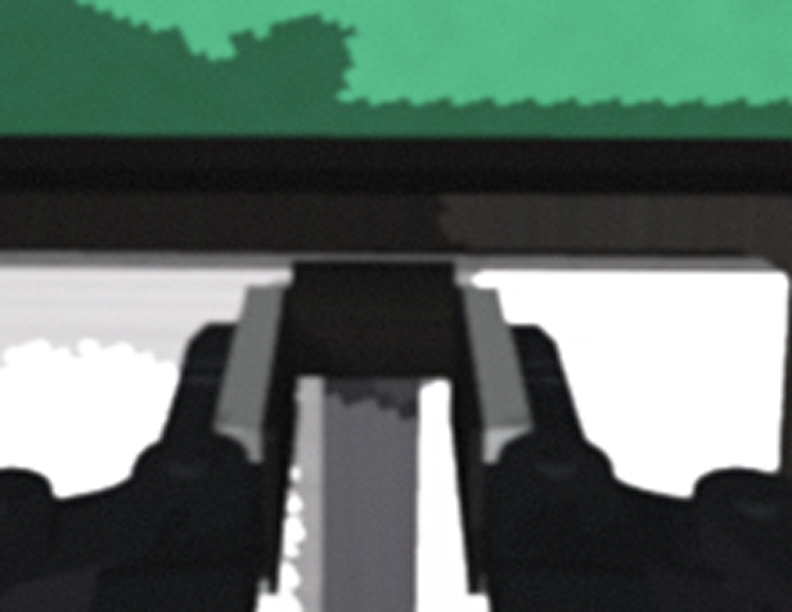

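```bash
cat >> h.py <<'E'
def arc(ths,q=Q):
    s=get_state();R0=R.from_quat(s['tcp_rot']);h=bw([-.010,0,.088],q);ax=Rb(q[3],.5)[:,1]
    for th in ths:
        r=R.from_rotvec(ax*th); p=h+r.apply(s['eef_pos']-h)
        print(th,(R0.inv()*r*R0).as_rotvec().round(3).tolist(),R0.inv().apply(p-s['eef_pos']).round(4).tolist(),p.round(3))
E
python3 - <<'E'
from h import *
arc(np.arange(.05,.56,.05).round(2))
E
```

```text
0.05 [-0.0, 0.05, -0.0] [0.0006, -0.0, -0.0039] [ 0.443 -0.196  0.047]
0.1 [-0.0, 0.1, -0.0] [0.001, -0.0, -0.0079] [ 0.441 -0.195  0.051]
0.15 [-0.0, 0.15, -0.0] [0.0013, -0.0, -0.0119] [ 0.44  -0.195  0.055]
0.2 [-0.001, 0.2, -0.0] [0.0013, -0.0, -0.0159] [ 0.439 -0.194  0.059]
0.25 [-0.001, 0.25, -0.0] [0.0011, -0.0, -0.0198] [ 0.438 -0.194  0.062]
0.3 [-0.001, 0.3, -0.001] [0.0008, -0.0, -0.0238] [ 0.437 -0.194  0.066]
0.35 [-0.001, 0.35, -0.001] [0.0002, -0.0001, -0.0277] [ 0.436 -0.194  0.07 ]
0.4 [-0.001, 0.4, -0.001] [-0.0006, -0.0001, -0.0317] [ 0.436 -0.194  0.074]
0.45 [-0.001, 0.45, -0.001] [-0.0015, -0.0001, -0.0355] [ 0.436 -0.193  0.078]
0.5 [-0.001, 0.5, -0.001] [-0.0027, -0.0001, -0.0393] [ 0.436 -0.193  0.082]
0.55 [-0.002, 0.55, -0.001] [-0.004, -0.0001, -0.0431] [ 0.436 -0.193  0.086]
```

Emit:
arm_command(
  steps=[
    [[0, 0.05, 0], [0.0006, 0, -0.0039], -1],
    [[0, 0.1, 0], [0.001, 0, -0.0079], -1],
    [[0, 0.15, 0], [0.0013, 0, -0.0119], -1],
    [[0, 0.2, 0], [0.0013, 0, -0.0159], -1],
    [[0, 0.25, 0], [0.0011, 0, -0.0198], -1],
    [[0, 0.3, 0], [0.0008, 0, -0.0238], -1],
    [[0, 0.35, 0], [0.0002, 0, -0.0277], -1],
    [[0, 0.4, 0], [-0.0006, 0, -0.0317], -1],
    [[0, 0.45, 0], [-0.0015, 0, -0.0355], -1],
    [[0, 0.5, 0], [-0.0027, 0, -0.0393], -1],
    [[0, 0.5, 0], [-0.0027, 0, -0.0393], -1],
  ],
)

```text
time: 6.52
eef_pos: [0.4344, -0.1927, 0.0813]
tcp_rot: [0.151, 0.983, 0.014, -0.099]
contact_force: [-3.4, -0.2, -0.0]
opening: 0.247
```

Run:
```python
from h import *
s,c=snapp('wrist','w6'); print(s['time'],s['eef_pos'].round(4),s['opening'],s['contact_force'],s['wrist_torque'])
arc([.05,.1,.15])
```

```text
6.525 [ 0.4344 -0.1927  0.0813] 0.24719996284999485 [-3.40010164 -0.20735663 -0.02675881] [ 0.13889202  0.47414566 -0.00980098]
0.05 [-0.0, 0.05, -0.0] [0.0007, -0.0, -0.004] [ 0.435 -0.193  0.085]
0.1 [-0.0, 0.1, -0.0] [0.0012, -0.0, -0.008] [ 0.435 -0.193  0.089]
0.15 [-0.0, 0.15, -0.0] [0.0015, -0.0, -0.012] [ 0.435 -0.193  0.093]
```

View pics/w6.png

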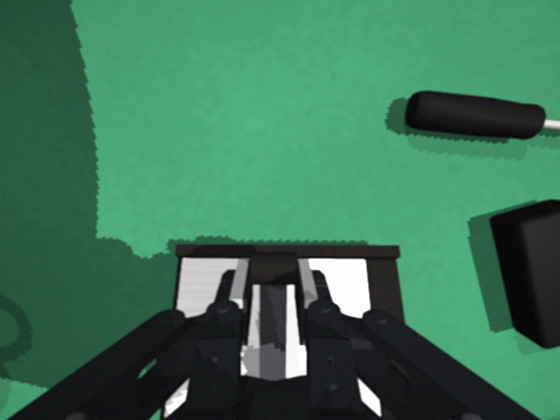

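Emit:
arm_command(
  steps=[
    [[0, 0.04, 0], [0.0012, 0, -0.0032], -1],
    [[0, 0.08, 0], [0.0018, 0, -0.0064], -1],
    [[0, 0.11, 0], [0.002, 0, -0.0088], -1],
    [[0, 0.11, 0], [0.002, 0, -0.0088], -1],
  ],
)

```text
time: 7.08
eef_pos: [0.4342, -0.1926, 0.0901]
tcp_rot: [0.15, 0.977, 0.022, -0.153]
contact_force: [-0.9, 1.4, 0.5]
opening: 0.238
```

Run:
```python
from h import *
s,c=snapp('scene','s7'); print(s['time'],s['eef_pos'].round(4),s['opening'],s['contact_force'],s['wrist_torque'])
crop('s7',220,110,110,110,6,'s7c.png')
s,c=snapp('wrist','w7');print(s['contact_force'])
arc([.03,.06,.09])
```

```text
7.075 [ 0.4342 -0.1926  0.0901] 0.23802376249462553 [-0.92625731  1.35857773  0.52679284] [ 0.13851108  0.12458768 -0.03020293]
[-1.73927812  0.58659714  0.64880935]
0.03 [-0.0, 0.03, -0.0] [0.0004, -0.0, -0.0024] [ 0.435 -0.193  0.093]
0.06 [-0.0, 0.06, -0.0] [0.0008, -0.0, -0.0048] [ 0.435 -0.193  0.095]
0.09 [-0.0, 0.09, -0.0] [0.0011, -0.0, -0.0073] [ 0.435 -0.193  0.097]
```

View pics/s7c.png

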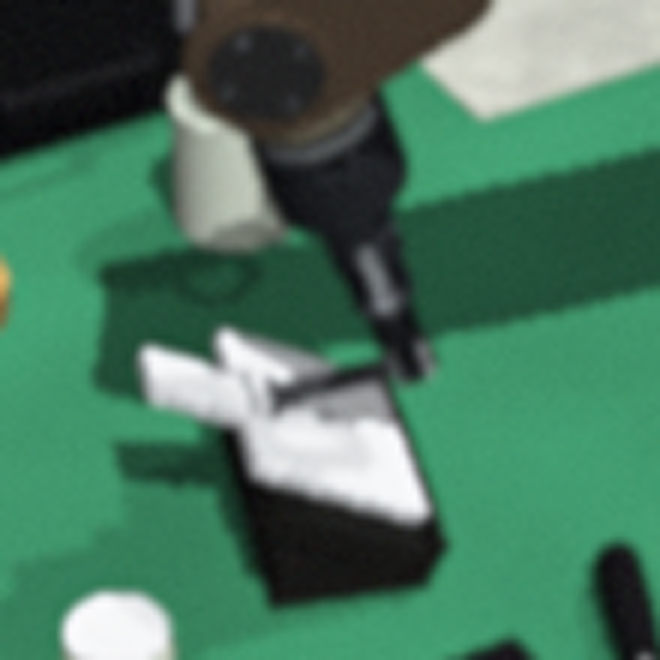

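View pics/w7.png

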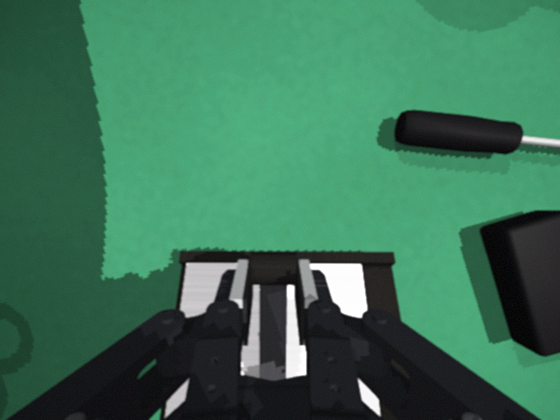

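Emit:
arm_command(
  steps=[
    [[0, 0.02, 0], [0.0004, 0, -0.0016], -1],
    [[0, 0.05, 0], [0.0007, 0, -0.004], -1],
    [[0, 0.05, 0], [0.0007, 0, -0.004], -1],
  ],
)

```text
time: 7.55
eef_pos: [0.4348, -0.1928, 0.0941]
tcp_rot: [0.149, 0.972, 0.026, -0.177]
contact_force: [-1.6, 0.4, -1.2]
opening: 0.248
```

Emit:
arm_command(
  steps=[
    [[0, 0.02, 0], [0.0003, 0, -0.0016], -1],
    [[0, 0.04, 0], [0.0005, 0, -0.0034], -1],
    [[0, 0.04, 0], [0.0005, 0, -0.0034], -1],
  ],
)

```text
time: 7.92
eef_pos: [0.4356, -0.1931, 0.0975]
tcp_rot: [0.148, 0.969, 0.029, -0.197]
contact_force: [-2.2, 1.0, -0.4]
opening: 0.246
```

Run:
```python
from h import *
s,c=snapp('wrist','w8'); print(s['time'],s['eef_pos'].round(4),s['opening'],s['contact_force'],s['wrist_torque'])
crop('w8',160,230,250,190,3.2,'w8c.png')
```

```text
7.925 [ 0.4356 -0.1931  0.0975] 0.2461483511136888 [-2.15541693  0.95470298 -0.4452399 ] [0.09581398 0.01081176 0.03876793]
```

View pics/w8c.png

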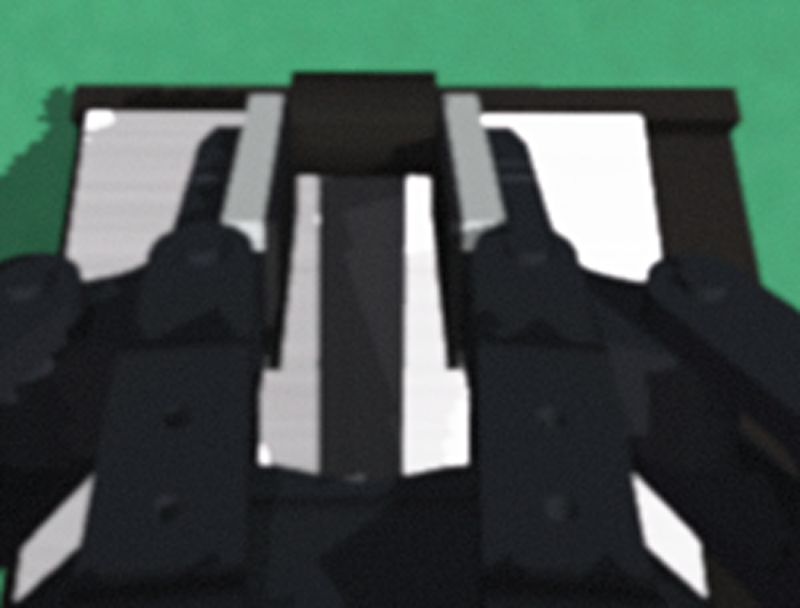

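Run:
```python
from h import *
s,c=ld('w8')
print('corners',proj(s,c,[bw([-.005,-.06,0]),bw([-.005,.06,0])]).round(1),'obs (186.3,264.4),(361,265.3)')
def foot(th): 
    x,z=-.004,-.084
    return np.array([-.010+x*np.cos(th)+z*np.sin(th),0,.088-x*np.sin(th)+z*np.cos(th)])
for th in (.55,.6,.66,.7):
    f=foot(th); cyl=[bw(f+[.008*np.cos(a),y,.008*np.sin(a)]) for a in np.linspace(0,6.28,40) for y in(-.011,.011)]
    uv=proj(s,c,cyl); print(th,uv.min(0).round(1),uv.max(0).round(1), bw(f).round(4), np.degrees(0))
print('obs u 250.6-296 v 252.5-284.7')
Rt=R.from_quat(s['tcp_rot']).as_matrix(); print('tool point 8mm behind tcp', (s['eef_pos']-.008*Rt[:,2]).round(4))
for th in(.6,.66,.7):print((Rt.T@(bw(foot(th))-s['eef_pos'])).round(4))
s5,_=ld('w5');R5=R.from_quat(s5['tcp_rot']).as_matrix();print('start',[(R5.T@(bw(foot(t))-s5['eef_pos'])).round(4) for t in (0,.06,.12)])
```

```text
corners [[187.5 269.9]
 [357.9 270.5]] obs (186.3,264.4),(361,265.3)
0.55 [250.6 249.1] [293.8 279.5] [ 0.4318 -0.1919  0.0892] 0.0
0.6 [249.9 250.4] [294.3 281.6] [ 0.4323 -0.1921  0.0933] 0.0
0.66 [249.1 252.6] [295.  284.9] [ 0.4331 -0.1923  0.0983] 0.0
0.7 [248.6 254.4] [295.5 287.5] [ 0.4338 -0.1926  0.1016] 0.0
obs u 250.6-296 v 252.5-284.7
tool point 8mm behind tcp [ 0.4386 -0.194   0.1049]
[ 0.0016 -0.      0.0052]
[ 0.0027 -0.      0.0003]
[ 0.0033 -0.     -0.003 ]
start [array([ 0.0048,  0.0004, -0.0019]), array([ 0.0054,  0.0004, -0.0069]), array([ 0.0057,  0.0004, -0.012 ])]
```

Emit:
arm_command(
  steps=[
    [[0, -0.02, 0], [-0.0007, 0, 0.0016], -1],
    [[0, -0.04, 0], [-0.0014, 0, 0.0032], -1],
    [[0, -0.04, 0], [-0.0014, 0, 0.0032], 0.2],
    [[0, -0.04, 0], [-0.0014, 0, 0.0032], 0.2],
    [[0, -0.04, 0], [-0.0014, 0, 0.0032], 0.2],
    [[0, -0.04, 0], [-0.0014, 0, 0.0032], 0.3],
    [[0, -0.04, 0], [-0.0014, 0, 0.0032], 0.3],
    [[0, -0.04, 0], [-0.0014, 0, -0.015], 0.3],
    [[0, -0.04, 0], [-0.0014, 0, -0.035], 0.3],
    [[0, -0.04, 0], [-0.0014, 0, -0.065], 0.5],
    [[0, -0.04, 0], [-0.0014, 0, -0.095], 0.5],
    [[0, -0.04, 0], [-0.0014, 0, -0.1], 0.5],
  ],
)

```text
time: 9.48
eef_pos: [0.4764, -0.2062, 0.1927]
tcp_rot: [0.149, 0.973, 0.025, -0.174]
contact_force: [-0.3, 0.2, 0.0]
opening: 0.75
```

Run:
```python
from h import *
s,c=snapp('wrist','w9'); print(s['time'],s['qpos'].round(4),s['eef_pos'].round(4),s['opening'],s['contact_force'],s['wrist_torque'])
print('corners',proj(s,c,[bw([-.005,-.06,0]),bw([-.005,.06,0])]).round(1))
crop('w9',140,180,280,220,2.8,'w9c.png')
s,c=snapp('scene','s9');crop('s9',220,110,110,110,6,'s9c.png')
```

```text
9.475 [-0.5595  0.1833  1.8018 -0.0917  1.499  -1.8037] [ 0.4764 -0.2062  0.1927] 0.7502370737176411 [-0.30270561  0.169653    0.04150155] [-0.07493898 -0.15306113  0.02774293]
corners [[214.2 209.8]
 [333.1 210.2]]
```

View pics/w9c.png

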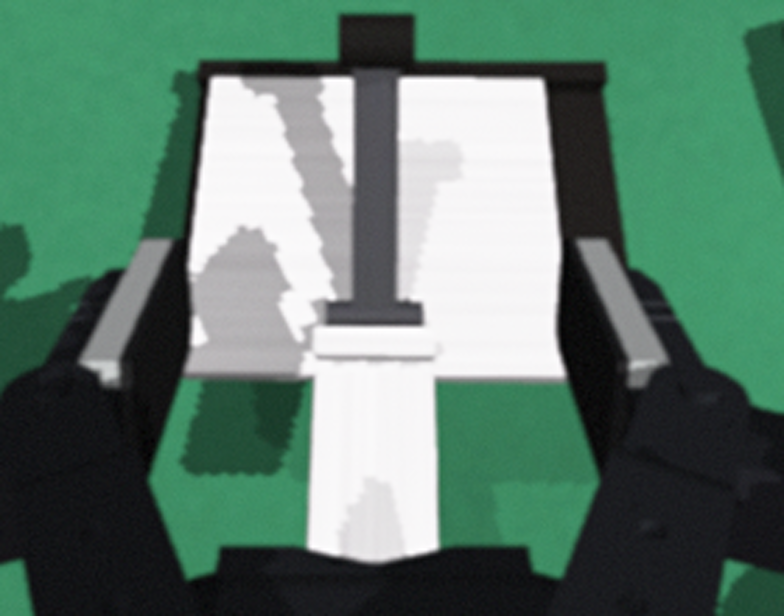

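View pics/s9c.png

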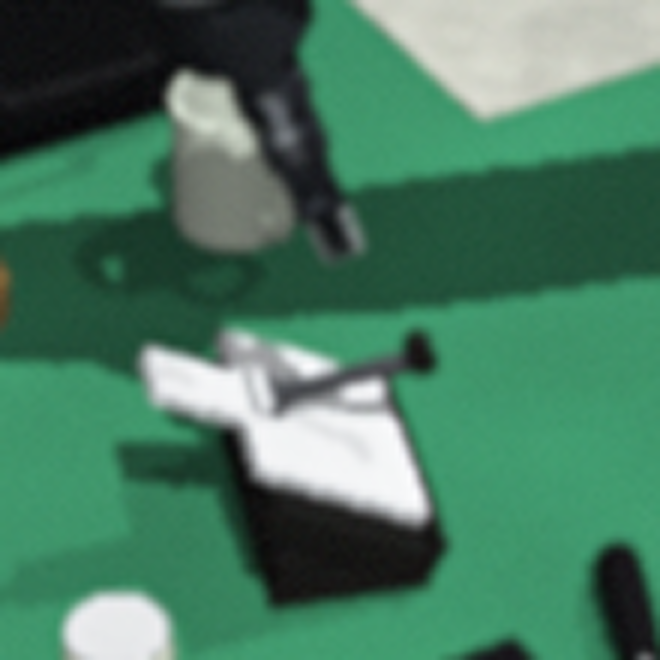

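Run:
```python
from h import *
s,c=ld('w9')
px=np.array([[566,379],[183,376],[210,77],[545,77]])/2.8+[140,180]
f=lambda q:(proj(s,c,PB[:4]@Rb(q[3],.5).T+q[:3])-px).ravel()
r=least_squares(f,Q);q=r.x;print(q.round(4),r.fun.round(1))
r2=least_squares(lambda x:f([*x[:2],.030,x[2]]),Q[[0,1,3]]);print(r2.x.round(4),r2.fun.round(1))
def foot(th): 
    x,z=-.004,-.084
    return np.array([-.010+x*np.cos(th)+z*np.sin(th),0,.088-x*np.sin(th)+z*np.cos(th)])
for qq in(q,np.array([*r2.x[:2],.03,r2.x[2]])):
  for th in (.55,.6,.63,.66,.69):
    fo=foot(th); cyl=[bw(fo+[.008*np.cos(a),y,.008*np.sin(a)],qq) for a in np.linspace(0,6.28,40) for y in(-.011,.011)]
    uv=proj(s,c,cyl); print(th,uv.min(0).round(1),uv.max(0).round(1))
```

```text
[ 0.4412 -0.1939  0.0265 -0.3096] [ 2.1 -0.8 -1.8 -0.8  0.8  0.6 -1.3  1.3]
[ 0.4407 -0.1938 -0.3096] [ 3.  -0.3 -2.7 -0.3  0.2 -0.1 -0.6  0.7]
0.55 [261.2 185.9] [288.  204.9]
0.6 [261.  185.9] [288.2 205.2]
0.63 [260.9 186.1] [288.3 205.6]
0.66 [260.7 186.4] [288.4 206. ]
0.69 [260.6 186.7] [288.6 206.5]
0.55 [261.1 184.8] [288.1 204. ]
0.6 [260.8 184.8] [288.4 204.4]
0.63 [260.7 185. ] [288.5 204.7]
0.66 [260.6 185.2] [288.6 205.1]
0.69 [260.4 185.5] [288.8 205.7]
```

Run:
```python
from h import *
s,c=ld('s9')
crop('s9',240,155,60,45,13,'s9d.png')
def foot(th): 
    x,z=-.004,-.084
    return np.array([-.010+x*np.cos(th)+z*np.sin(th),0,.088-x*np.sin(th)+z*np.cos(th)])
q=np.array([.441,-.1938,.029,-.309])
A=lambda p:((proj(s,c,p)-[240,155])*13).round(0).tolist()
print(A(PB@Rb(q[3],.5).T+q[:3]))
for th in(.55,.6,.66,.7):print(th,A([bw(foot(th)+[0,.011,0],q),bw(foot(th),q)]))
print(A(bw([-.010,.007,.088],q)))
```

```text
[[304.0, 428.0], [215.0, 134.0], [561.0, 240.0], [665.0, 531.0], [76.0, 264.0], [53.0, 176.0]]
0.55 [[659.0, 238.0], [649.0, 212.0]]
0.6 [[657.0, 226.0], [647.0, 199.0]]
0.66 [[654.0, 210.0], [644.0, 184.0]]
0.7 [[652.0, 201.0], [642.0, 174.0]]
[[331.0, 297.0]]
```

View pics/s9d.png

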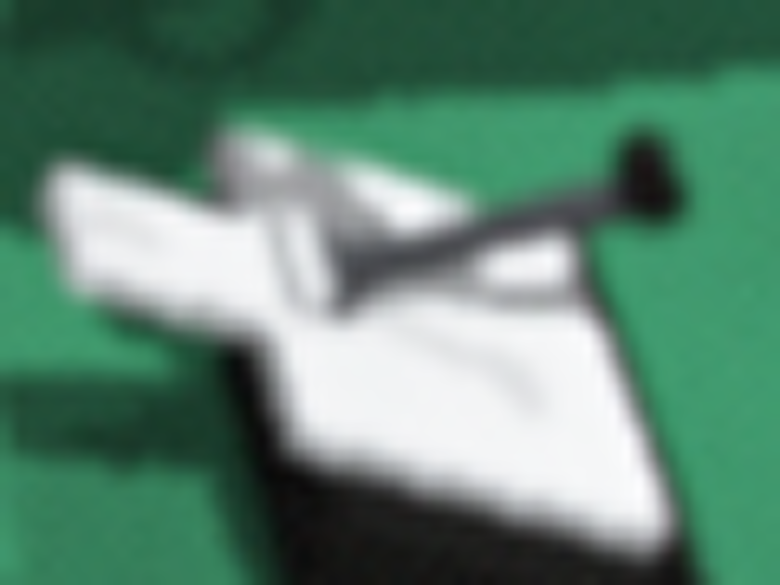

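```bash
cat >> h.py <<'E'
def fk(q,k):
    d,h,L1,L2,L3,e,g=k
    r=R.from_euler('z',q[0]); p=r.apply([0,d,h]); r=r*R.from_euler('y',q[1]); p=p+r.apply([e,0,L1]); r=r*R.from_euler('y',q[2]); p=p+r.apply([g,0,L2])
    r=r*R.from_euler('z',q[3])*R.from_euler('y',q[4]); p=p+r.apply([0,0,L3]); return p,r*R.from_euler('z',q[5])
E
python3 - <<'E'
from h import *
D=[ld(k)[0] for k in('wrist0','w1','w2','w3','w4','w5','w6','w7','w8','w9')]
f=lambda k:np.concatenate([fk(s['qpos'],k)[0]-s['eef_pos'] for s in D])
r=least_squares(f,[.1,.2,.44,.567,.25,0,0]);print(r.x.round(4),abs(r.fun).max())
for s in D[:6]:
    rr=fk(s['qpos'],r.x)[1]; print((rr.inv()*R.from_quat(s['tcp_rot'])).as_rotvec().round(3))
pickle.dump(r.x,open('kin.pkl','wb'))
E
```

```text
[ 0.1009  0.2403  0.443   0.5725  0.2493 -0.      0.0206] 8.551120922462019e-11
[-0.     0.     1.571]
[-0.    -0.     1.571]
[-0.    -0.     1.571]
[-0.    -0.     1.571]
[ 0.    -0.     1.571]
[-0.    -0.     1.571]
```

```bash
cat >> h.py <<'E'
K=pickle.load(open('kin.pkl','rb'))
LO=np.array([-2.77,-.9,.21,-1.53,.24,-2.84]);HI=np.array([2.77,2.22,2.48,4.67,2.81,2.84])
def ik(p,Rt,q0):
    Rt=R.from_matrix(Rt)
    def f(q):
        a,b=fk(q,K); b=b*R.from_euler('z',np.pi/2); return np.r_[(a-p)*5,(b.inv()*Rt).as_rotvec()]
    r=least_squares(f,np.clip(q0,LO+.01,HI-.01),bounds=(LO,HI)); return r.x,np.abs(r.fun).max()
E
python3 - <<'E'
from h import *
q0=get_state()['qpos']; qb=np.array([.441,-.1938,.029,-.309]); C=np.array([.446,.2155,.03]); yt=-.012
g=bw([0,0,.14],qb);print('grip',g)
gf=C+[0,0,.0013]+R.from_euler('z',yt).apply([.029-.14*np.sin(.26),0,.14*np.cos(.26)]);print('final grip',gf)
for phi in(-.9,-.7,-.6,-.5,-.4,-.3,-.2,0):
    Rg=Rtool(-.309,phi);q,e=ik(g+.021*Rg[:,2],Rg,q0)
    Rf=Rtool(yt,phi+1.33);best=None
    for s4 in (-1,-.5,0,.5,1,2,3):
        for s6 in(-2,-1.2,0):
            x=ik(gf+.021*Rf[:,2],Rf,[.2,-.3,2.2,s4,.6,s6])
            if best is None or x[1]<best[1]-1e-4:best=x
    print(phi,q.round(2),round(e,4),'|',best[0].round(2),round(best[1],4))
E
```

```text
grip [ 0.55804261 -0.23116296  0.09611958]
final grip [0.43900923 0.21558389 0.1665946 ]
-0.9 [-0.5   0.76  1.38 -0.16  1.89 -1.74] 0.0 | [ 0.31 -0.22  2.3  -0.22  0.66 -1.1 ] 0.0
-0.7 [-0.51  0.65  1.48 -0.13  1.7  -1.74] 0.0 | [ 0.35 -0.27  2.39 -0.48  0.47 -0.85] 0.0
-0.6 [-0.52  0.6   1.53 -0.12  1.6  -1.75] 0.0 | [ 0.36 -0.28  2.43 -0.71  0.39 -0.62] 0.0
-0.5 [-0.52  0.55  1.58 -0.1   1.5  -1.75] 0.0 | [ 0.38 -0.29  2.47 -1.05  0.33 -0.27] 0.0
-0.4 [-0.53  0.5   1.63 -0.09  1.4  -1.76] 0.0 | [ 0.41 -0.26  2.48 -1.41  0.35  0.1 ] 0.0167
-0.3 [-0.54  0.45  1.69 -0.07  1.3  -1.77] 0.0 | [ 0.45 -0.22  2.48  4.59  0.43  0.4 ] 0.0436
-0.2 [-0.54  0.4   1.75 -0.05  1.19 -1.78] 0.0 | [ 0.49 -0.16  2.48  4.38  0.54  0.64] 0.0701
0 [-0.56  0.31  1.86 -0.    0.97 -1.82] 0.0 | [ 0.55 -0.01  2.48  4.09  0.84  0.99] 0.1081
```

Run:
```python
from h import *
qb=np.array([.441,-.1938,.029,-.309]); g=bw([0,0,.142],qb)
Rg=Rtool(-.309,-.75)
for d in(-.08,.0,.021):
    P=g+d*Rg[:,2]; print(d,P.round(4),[x.round(4).tolist() for x in rowto(P,Rg)])
```

```text
-0.08 [ 0.6117 -0.2483  0.1556] [[-0.0051, 0.3914, 0.0032], [-0.1465, -0.0001, -0.0182]]
0.0 [ 0.5597 -0.2317  0.0971] [[-0.0051, 0.3914, 0.0032], [-0.116, 0.0004, 0.0557]]
0.021 [ 0.5461 -0.2273  0.0817] [[-0.0051, 0.3914, 0.0032], [-0.108, 0.0005, 0.0751]]
```

Emit:
arm_command(
  steps=[
    [[0, 0.08, 0], [-0.03, 0, -0.02], 0.5],
    [[0, 0.16, 0], [-0.065, 0, -0.035], 0.5],
    [[0, 0.24, 0], [-0.1, 0, -0.035], 0.5],
    [[0, 0.32, 0], [-0.13, 0, -0.027], 0.5],
    [[-0.005, 0.391, 0.003], [-0.1465, 0, -0.018], 0.5],
    [[-0.005, 0.391, 0.003], [-0.1465, 0, -0.018], 0.5],
    [[-0.005, 0.391, 0.003], [-0.1465, 0, -0.018], 0.5],
  ],
)

```text
time: 10.45
eef_pos: [0.6109, -0.248, 0.1552]
tcp_rot: [0.143, 0.919, 0.056, -0.362]
contact_force: [-0.4, -0.2, 0.7]
opening: 0.75
```

Run:
```python
from h import *
s,c=snapp('wrist','w10'); print(s['time'],s['eef_pos'].round(4),s['opening'],s['contact_force'])
qb=np.array([.441,-.1938,.029,-.309]); g=bw([0,0,.142],qb)
Rg=Rtool(-.309,-.75)
for d in(.0,.021):
    P=g+d*Rg[:,2]; print(d,[x.round(4).tolist() for x in rowto(P,Rg)])
print(proj(s,c,PB@Rb(qb[3],.5).T+qb[:3]).round(1).tolist())
```

```text
10.45 [ 0.6109 -0.248   0.1552] 0.7499621432182813 [-0.36452746 -0.23176768  0.67200288]
0.0 [[-0.0002, 0.0016, -0.0], [-0.0008, -0.0, 0.0803]]
0.021 [[-0.0002, 0.0016, -0.0], [-0.0008, 0.0, 0.1013]]
[[344.9, 188.0], [200.2, 188.0], [217.9, 136.2], [327.6, 136.2], [298.5, 231.0], [246.3, 231.0]]
```

View pics/w10.png

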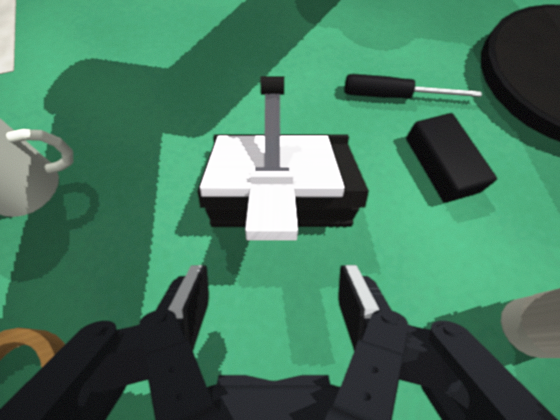

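Emit:
arm_command(
  steps=[
    [[0, 0, 0], [0, 0, 0.02], 0.5],
    [[0, 0, 0], [0, 0, 0.04], 0.5],
    [[0, 0, 0], [0, 0, 0.058], 0.5],
    [[0, 0, 0], [0, 0, 0.074], 0.5],
    [[0, 0, 0], [-0.0005, 0, 0.088], 0.5],
    [[0, 0, 0], [-0.0008, 0, 0.097], 0.5],
    [[0, 0, 0], [-0.0008, 0, 0.101], 0.5],
    [[0, 0, 0], [-0.0008, 0, 0.101], 0.5],
  ],
)

```text
time: 11.5
eef_pos: [0.5464, -0.2274, 0.0819]
tcp_rot: [0.143, 0.92, 0.056, -0.361]
contact_force: [0.2, 0.2, -0.5]
opening: 0.75
```

Run:
```python
from h import *
s,c=snapp('wrist','w11'); print(s['time'],s['eef_pos'].round(4),s['opening'],s['contact_force'])
```

```text
11.5 [ 0.5464 -0.2274  0.0819] 0.7500019948582834 [ 0.22175065  0.24332562 -0.53713708]
```

View pics/w11.png

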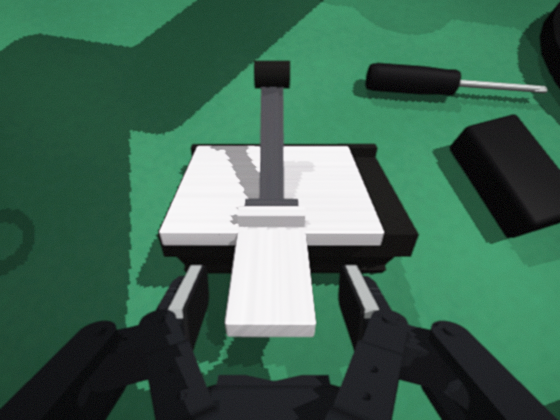

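Emit:
arm_command(
  steps=[
    [[0, 0, 0], [0, 0, 0], -1],
    [[0, 0, 0], [0, 0, 0], -1],
    [[0, 0, 0], [0, 0, 0], -1],
    [[0, 0, 0], [0, 0, 0], -1],
    [[0, 0, 0], [0, 0, 0], -1],
    [[0, 0, 0], [0, 0, 0], -1],
  ],
  force=90,
)

```text
time: 12.3
eef_pos: [0.5472, -0.2281, 0.0827]
tcp_rot: [0.143, 0.92, 0.056, -0.36]
contact_force: [3.2, -3.4, 2.1]
opening: 0.411
```

Run:
```python
from h import *
s,c=snapp('wrist','w12'); print(s['time'],s['eef_pos'].round(4),s['opening']*85,s['contact_force'],s['wrist_torque'])
d=R.from_quat(s['tcp_rot']).inv()
for v in([0,0,.03],[0,0,.1],[-.03,.01,.15]):print(d.apply(v).round(4))
crop('w12',140,120,280,240,2.5,'w12c.png')
```

```text
12.3 [ 0.5472 -0.2281  0.0827] 34.94561543513496 [ 3.22284723 -3.41628925  2.12912082] [-0.30866605 -0.38163771  0.21451909]
[ 0.0204 -0.     -0.022 ]
[ 0.0679 -0.0001 -0.0734]
[ 0.125   0.0003 -0.0887]
```

View pics/w12c.png

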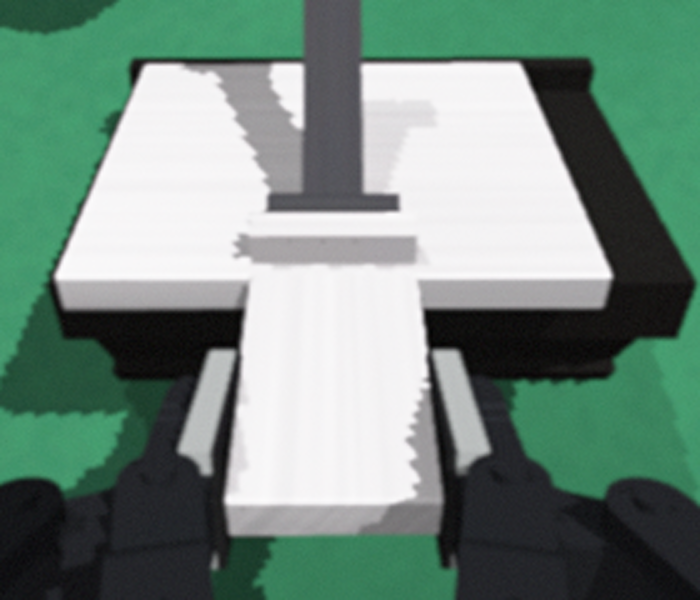

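Emit:
arm_command(
  steps=[
    [[0, 0, 0], [0.0034, 0, -0.0037], -1],
    [[0, 0, 0], [0.0102, 0, -0.011], -1],
    [[0, 0, 0], [0.0204, 0, -0.022], -1],
    [[0, 0, 0], [0.034, 0, -0.0367], -1],
    [[0, 0, 0], [0.051, 0, -0.055], -1],
    [[0, 0, 0], [0.068, 0, -0.073], -1],
    [[0, 0, 0], [0.085, 0, -0.092], -1],
    [[0, 0, 0], [0.095, 0, -0.103], -1],
    [[0, 0, 0], [0.095, 0, -0.103], -1],
  ],
)

```text
time: 13.48
eef_pos: [0.548, -0.2283, 0.2248]
tcp_rot: [0.144, 0.921, 0.055, -0.358]
contact_force: [0.5, -1.3, -3.6]
opening: 0.404
```

Run:
```python
from h import *
s,c=snapp('wrist','w13'); print(s['time'],s['eef_pos'].round(4),s['opening']*85,s['contact_force'],s['wrist_torque'],s['qpos'].round(3))
crop('w13',140,120,280,240,2.5,'w13c.png')
```

```text
13.475 [ 0.548  -0.2283  0.2248] 34.370071573014975 [ 0.5240083  -1.26362212 -3.57078564] [-0.26059007 -0.90970476 -0.00317516] [-0.508  0.529  1.389 -0.146  1.952 -1.772]
```

View pics/w13c.png

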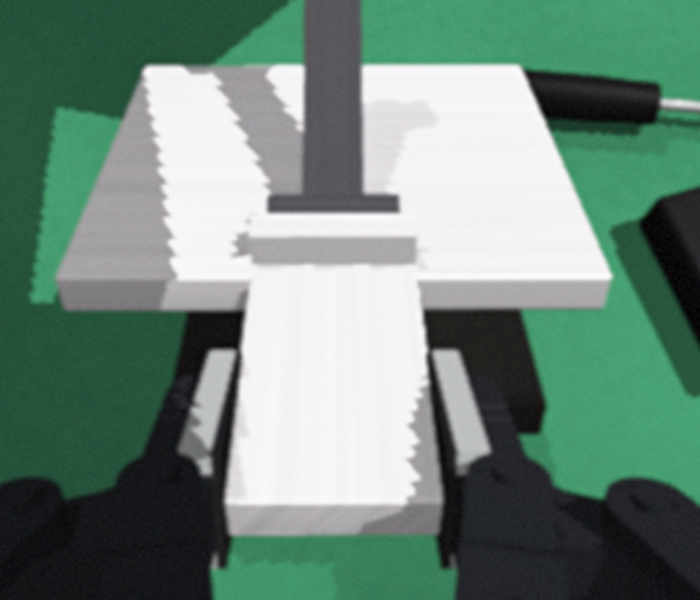

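```bash
cat > bit.py <<'E'
from h import *
def fit_bit(name,px):
    s,c=ld(name); Rt=R.from_quat(s['tcp_rot']).as_matrix()
    px=np.asarray(px)
    def f(x):
        M=R.from_rotvec(x[3:]).as_matrix(); Pt=PB@M.T+x[:3]; return (proj(s,c,Pt@Rt.T+s['eef_pos'])-px).ravel()
    M0=Rtool(-.309,-.75).T@Rb(-.309,.5)
    r=least_squares(f,np.r_[0,0,.0,R.from_matrix(M0).as_rotvec()]); return r
E
python3 - <<'E'
from bit import *
px=np.array([[610,278],[57,278],[145,66],[522,66],[442,505],[228,505]])/2.5+[140,120]
r=fit_bit('w13',px);x=r.x;M=R.from_rotvec(x[3:]).as_matrix();print(x.round(4),r.fun.round(1))
print('grip in tool',(M@[0,0,.14]+x[:3]).round(4)); print(M.round(3),'pitch',np.arctan2(M[2,0],-M[0,0]))
# nominal
s,c=ld('w12');Rt=R.from_quat(s['tcp_rot']).as_matrix();qb=np.array([.441,-.1938,.029,-.309]);Mn=Rt.T@Rb(-.309,.5);xn=Rt.T@(qb[:3]-s['eef_pos']);print('nom',xn.round(4),Mn.round(3),(Mn@[0,0,.14]+xn).round(4))
E
```

```text
[ 4.5300e-02  6.0000e-04  1.1800e-01  1.7000e-03 -2.8073e+00 -2.4000e-03] [-0.1  0.9  0.4  0.9  0.8 -0.6 -1.1 -0.5  1.4 -0.4 -1.6 -0.4]
grip in tool [-0.0006  0.0008 -0.0143]
[[-0.945 -0.001 -0.328]
 [-0.001  1.     0.001]
 [ 0.328  0.002 -0.945]] pitch 0.33433228933566417
nom [0.0455 0.0005 0.1151] [[-0.948  0.    -0.319]
 [ 0.001  1.    -0.001]
 [ 0.319 -0.001 -0.948]] [ 0.0008  0.0004 -0.0175]
```

```bash
cat > plan.py <<'E'
from h import *
XB=np.array([.0455,.0006,.116]); AL=.327; C=np.array([.446,.2155,.03]); YT=-.012
def final(dz,phi=.26+AL):
    Rf=Rtool(YT,phi); o=C+[0,0,.0013+dz]+R.from_euler('z',YT).apply([.029,0,0]); return o-Rf@XB,Rf
E
python3 - <<'E'
from plan import *
s=get_state();p0=s['eef_pos'];R0=R.from_quat(s['tcp_rot']);
pf,Rf=final(.07);print(pf, final(0)[0])
N=18;q=s['qpos'];mid=np.array([.55,0,.36])
y0,ph0=-.309,-.745
for i in range(1,N+1):
    t=i/N;u=t*t*(3-2*t)*.5+t*.5
    p=(1-u)**2*p0+2*u*(1-u)*mid+u*u*pf
    Rt=Rtool(y0+(YT-y0)*u,ph0+(.585-ph0)*u)
    qn,e=ik(p,Rt,q);bo=p+Rt@XB
    print(i,p.round(3),'bot',bo.round(3),(R0.inv()*R.from_matrix(Rt)).as_rotvec().round(3).tolist(),R0.inv().apply(p-p0).round(3).tolist(),qn.round(2),round(e,5),round(abs((qn-q)).max()*8,2));q=qn
E
```

```text
[0.44862776 0.21486842 0.22308319] [0.44862776 0.21486842 0.15308319]
1 [ 0.548 -0.213  0.232] bot [ 0.443 -0.18   0.173] [0.005, -0.042, -0.008] [0.009, 0.014, -0.003] [-0.49  0.49  1.42 -0.13  1.92 -1.76] 0.0 0.33
2 [ 0.547 -0.195  0.242] bot [ 0.446 -0.164  0.177] [0.013, -0.096, -0.017] [0.02, 0.031, -0.007] [-0.47  0.44  1.46 -0.12  1.89 -1.75] 0.0 0.41
3 [ 0.547 -0.173  0.252] bot [ 0.449 -0.145  0.181] [0.021, -0.16, -0.029] [0.033, 0.052, -0.01] [-0.44  0.38  1.5  -0.1   1.84 -1.74] 0.0 0.47
4 [ 0.545 -0.149  0.263] bot [ 0.452 -0.124  0.184] [0.029, -0.231, -0.042] [0.046, 0.075, -0.011] [-0.41  0.31  1.54 -0.08  1.79 -1.72] 0.0 0.52
5 [ 0.543 -0.122  0.272] bot [ 0.456 -0.1    0.186] [0.037, -0.309, -0.058] [0.06, 0.099, -0.011] [-0.38  0.24  1.59 -0.06  1.73 -1.71] 0.0 0.55
6 [ 0.54  -0.094  0.28 ] bot [ 0.459 -0.075  0.187] [0.045, -0.393, -0.076] [0.074, 0.125, -0.01] [-0.34  0.17  1.65 -0.04  1.67 -1.69] 0.0 0.58
7 [ 0.536 -0.064  0.286] bot [ 0.463 -0.049  0.186] [0.051, -0.481, -0.096] [0.088, 0.152, -0.005] [-0.3   0.1   1.71 -0.02  1.6  -1.66] 0.0 0.59
8 [ 0.53  -0.
[... 825 characters left out ...]
0.76
14 [0.481 0.14  0.262] bot [0.478 0.14  0.138] [0.049, -1.092, -0.253] [0.156, 0.33, 0.09] [ 0.11 -0.32  2.15 -0.07  0.97 -1.37] 0.0 0.75
15 [0.472 0.163 0.252] bot [0.478 0.163 0.128] [0.043, -1.163, -0.273] [0.16, 0.349, 0.108] [ 0.18 -0.35  2.2  -0.12  0.88 -1.29] 0.0 0.71
16 [0.463 0.184 0.242] bot [0.477 0.184 0.118] [0.036, -1.225, -0.291] [0.164, 0.366, 0.126] [ 0.24 -0.37  2.24 -0.18  0.8  -1.21] 0.0 0.67
17 [0.455 0.201 0.232] bot [0.476 0.201 0.109] [0.03, -1.277, -0.306] [0.167, 0.381, 0.141] [ 0.29 -0.38  2.28 -0.24  0.73 -1.12] 0.0 0.71
18 [0.449 0.215 0.223] bot [0.475 0.215 0.101] [0.024, -1.319, -0.319] [0.168, 0.392, 0.155] [ 0.34 -0.38  2.31 -0.31  0.68 -1.03] 0.0 0.69
```

Emit:
arm_command(
  steps=[
    [[0.005, -0.042, -0.008], [0.009, 0.014, -0.003], -1],
    [[0.013, -0.096, -0.017], [0.02, 0.031, -0.007], -1],
    [[0.021, -0.16, -0.029], [0.033, 0.052, -0.01], -1],
    [[0.029, -0.231, -0.042], [0.046, 0.075, -0.011], -1],
    [[0.037, -0.309, -0.058], [0.06, 0.099, -0.011], -1],
    [[0.045, -0.393, -0.076], [0.074, 0.125, -0.01], -1],
    [[0.051, -0.481, -0.096], [0.088, 0.152, -0.005], -1],
    [[0.056, -0.572, -0.117], [0.101, 0.18, 0.002], -1],
    [[0.058, -0.63, -0.13], [0.109, 0.197, 0.007], -1],
    [[0.059, -0.663, -0.139], [0.113, 0.207, 0.011], -1],
    [[0.059, -0.663, -0.139], [0.113, 0.207, 0.011], -1],
  ],
)

```text
time: 14.9
eef_pos: [0.5231, -0.0028, 0.2905]
tcp_rot: [0.08, 0.996, 0.003, -0.041]
contact_force: [0.0, -0.2, -2.6]
opening: 0.408
```

Run:
```python
from plan import *
s,c=snapp('wrist','w14');print(s['time'],s['eef_pos'].round(4),s['contact_force'],s['opening'])
p0=s['eef_pos'];R0=R.from_quat(s['tcp_rot']);z=R0.as_matrix()
pf,Rf=final(.05)
y=z[:,1];y0=np.arctan2(-y[0],y[1]);ph0=np.arctan2(z[:2,2]@[np.cos(y0),np.sin(y0)],-z[2,2]);print(y0,ph0)
N=11;q=s['qpos'];mid=np.array([.50,.16,.29])
for i in range(1,N+1):
    t=i/N;u=t*t*(3-2*t)*.7+t*.3
    p=(1-u)**2*p0+2*u*(1-u)*mid+u*u*pf
    Rt=Rtool(y0+(YT-y0)*u,ph0+(.587-ph0)*u)
    qn,e=ik(p,Rt,q);bo=p+Rt@XB
    print(i,p.round(3),'bot',bo.round(3),(R0.inv()*R.from_matrix(Rt)).as_rotvec().round(3).tolist(),R0.inv().apply(p-p0).round(3).tolist(),round(e,5),round(abs((qn-q)).max()*8,2));q=qn
```

```text
14.9 [ 0.5231 -0.0028  0.2905] [ 0.04945581 -0.24732265 -2.55321448] 0.40773972838476125
-0.15936356697957382 -0.08298776207473872
1 [0.521 0.011 0.29 ] bot [0.47  0.02  0.177] [0.0, -0.029, -0.006] [0.004, 0.013, 0.001] 0.0 0.22
2 [0.517 0.033 0.289] bot [0.472 0.041 0.173] [0.001, -0.077, -0.017] [0.011, 0.035, 0.002] 0.0 0.38
3 [0.512 0.061 0.286] bot [0.474 0.066 0.168] [0.0, -0.14, -0.031] [0.02, 0.061, 0.006] 0.0 0.52
4 [0.505 0.09  0.281] bot [0.476 0.094 0.16 ] [-0.001, -0.214, -0.047] [0.031, 0.089, 0.012] 0.0 0.64
5 [0.497 0.119 0.273] bot [0.477 0.122 0.15 ] [-0.004, -0.294, -0.065] [0.043, 0.116, 0.021] 0.0 0.73
6 [0.488 0.146 0.263] bot [0.478 0.147 0.139] [-0.009, -0.376, -0.083] [0.056, 0.141, 0.032] 0.0 0.8
7 [0.479 0.169 0.25 ] bot [0.478 0.169 0.125] [-0.015, -0.456, -0.1] [0.068, 0.162, 0.046] 0.0 0.81
8 [0.469 0.187 0.236] bot [0.478 0.187 0.111] [-0.021, -0.529, -0.116] [0.079, 0.179, 0.061] 0.0 0.78
9 [0.46  0.201 0.222] bot [0.477 0.201 0.099] [-0.028, -0.592, -0.129] [0.088, 0.191, 0.076] 0.0 0.69
10 [0.453 0.21  0.21 ] bot [0.476 0.21  0.088] [-0.034, -0.64, -0.139] [0.096, 0.199, 0.088] 0.0 0.57
11 [0.449 0.215 0.203] bot [0.475 0.215 0.081] [-0.037, -0.669, -0.145] [0.1, 0.203, 0.096] 0.0 0.4
```

View pics/w14.png

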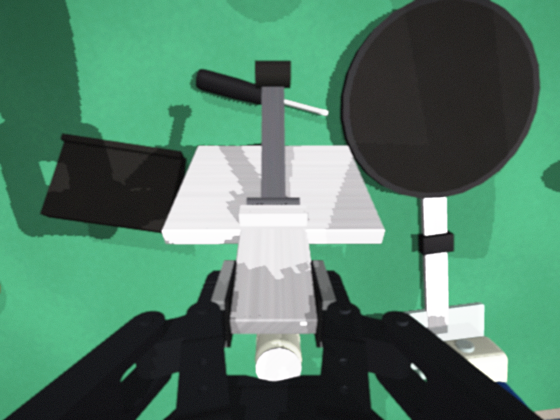

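Emit:
arm_command(
  steps=[
    [[0, -0.029, -0.006], [0.004, 0.013, 0.001], -1],
    [[0.001, -0.077, -0.017], [0.011, 0.035, 0.002], -1],
    [[0, -0.14, -0.031], [0.02, 0.061, 0.006], -1],
    [[-0.001, -0.214, -0.047], [0.031, 0.089, 0.012], -1],
    [[-0.004, -0.294, -0.065], [0.043, 0.116, 0.021], -1],
    [[-0.009, -0.376, -0.083], [0.056, 0.141, 0.032], -1],
    [[-0.015, -0.456, -0.1], [0.068, 0.162, 0.046], -1],
    [[-0.021, -0.529, -0.116], [0.079, 0.179, 0.061], -1],
    [[-0.028, -0.592, -0.129], [0.088, 0.191, 0.076], -1],
    [[-0.034, -0.64, -0.139], [0.096, 0.199, 0.088], -1],
    [[-0.037, -0.669, -0.145], [0.1, 0.203, 0.096], -1],
    [[-0.037, -0.669, -0.145], [0.1, 0.203, 0.096], -1],
  ],
)

```text
time: 16.45
eef_pos: [0.4479, 0.2139, 0.2008]
tcp_rot: [0.006, 0.958, -0.003, 0.287]
contact_force: [-0.2, 0.4, -3.3]
opening: 0.404
```

Run:
```python
from plan import *
s,c=ld('w14')
g=cv2.cvtColor(c['frame'],cv2.COLOR_RGB2HSV)
m=((g[:,:,2]<80)&(g[:,:,1]<110)).astype(np.uint8); m[200:]=0;m[:,:335]=0;m[:,545:]=0
m=cv2.morphologyEx(m,cv2.MORPH_OPEN,np.ones((9,9)))
cs,_=cv2.findContours(m,cv2.RETR_EXTERNAL,cv2.CHAIN_APPROX_NONE); k=max(cs,key=cv2.contourArea)[:,0,:].astype(float)
k=k[k[:,1]>5]
W=np.array([atz(s,c,u,v,.03) for u,v in k])[:,:2]
f=lambda q:np.hypot(W[:,0]-q[0],W[:,1]-q[1])-q[2]
r=least_squares(f,[.445,.21,.12],loss='soft_l1',f_scale=.001);print(r.x,np.std(r.fun))
for z in(.02,.03):
  P=atz(s,c,436,242,z);d=P[:2]-r.x[:2];print(P,np.hypot(*d),np.arctan2(d[1],d[0]))
s,c=snapp('wrist','w15');print(s['time'],s['eef_pos'].round(4),s['contact_force'],s['opening'],s['qpos'].round(3))
print([x.round(4) for x in rowto(*final(.05))],[x.round(4) for x in rowto(*final(.008))])
snapp('scene','s15');snapp('top','t15')
crop('s15',250,140,180,160,4.4,'s15c.png');crop('t15',130,80,180,220,3.2,'t15c.png')
```

```text
[0.44988603 0.21454959 0.11871769] 0.0008224392310910473
[0.63523376 0.20909639 0.02      ] 0.18542792853660192 -0.029412938911914578
[0.63094019 0.20430722 0.03      ] 0.1813436397741949 -0.05651050927850035
16.45 [0.4479 0.2139 0.2008] [-0.19009044  0.44809193 -3.26317695] 0.40432183483457373 [ 0.338 -0.35   2.331 -0.328  0.633 -1.007]
[array([-0.0019, -0.0023, -0.0006]), array([-0.0002,  0.0009, -0.001 ])] [array([-0.0019, -0.0023, -0.0006]), array([0.023 , 0.0009, 0.034 ])]
```

View pics/s15c.png

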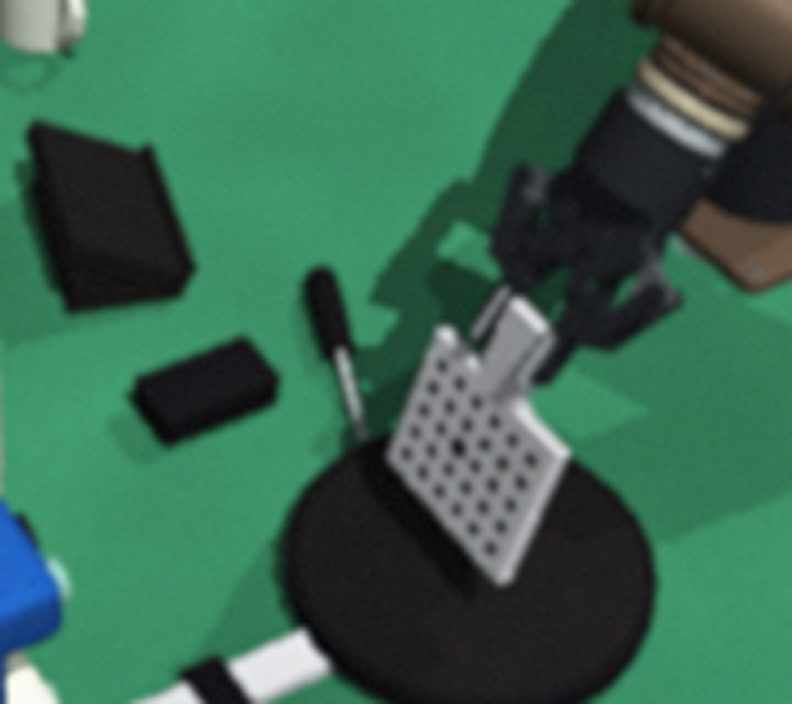

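View pics/w15.png

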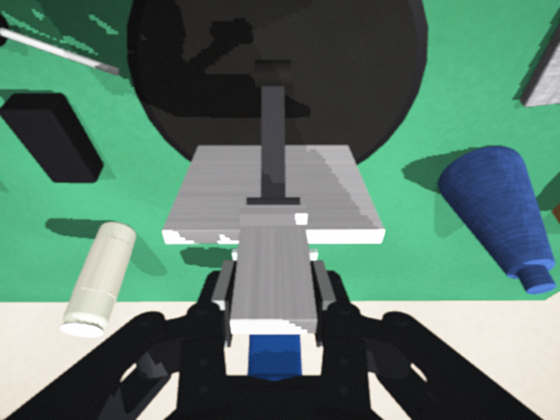

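View pics/t15c.png

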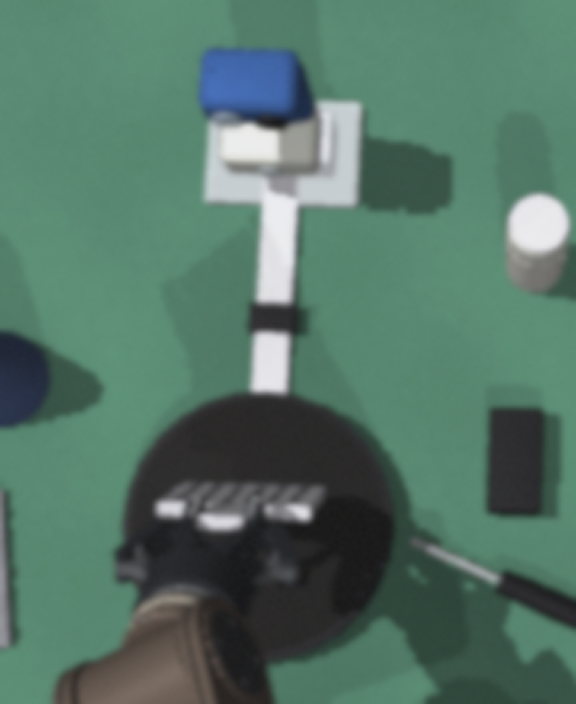

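Emit:
arm_command(
  steps=[
    [[0, 0, 0], [0.004, 0, 0.007], -1],
    [[-0.002, -0.002, 0], [0.009, 0.001, 0.015], -1],
    [[-0.002, -0.002, 0], [0.014, 0.001, 0.0235], -1],
    [[-0.002, -0.002, 0], [0.018, 0.001, 0.03], -1],
    [[-0.002, -0.002, 0], [0.021, 0.001, 0.0345], -1],
    [[-0.002, -0.002, 0], [0.0213, 0.001, 0.0351], -1],
    [[-0.002, -0.002, 0], [0.0213, 0.001, 0.0351], -1],
  ],
)

```text
time: 17.48
eef_pos: [0.4522, 0.215, 0.163]
tcp_rot: [0.006, 0.957, -0.001, 0.291]
contact_force: [0.5, 0.4, -3.6]
opening: 0.409
```

Run:
```python
from plan import *
import plan
plan.C[:]=[.448,.2152,.03]
s,c=snapp('wrist','w16');print(s['time'],s['eef_pos'].round(4),s['contact_force'],s['wrist_torque'],s['opening'])
print([x.round(4) for x in rowto(*final(.0))])
snapp('scene','s16');crop('s16',270,180,140,120,5.6,'s16c.png')
```

```text
17.475 [0.4522 0.215  0.163 ] [ 0.49631331  0.4057675  -3.60238625] [-0.00991322  0.59975029  0.00998204] 0.40949125349495447
[array([ 0.0009,  0.0035, -0.0016]), array([ 0.007 , -0.0005,  0.0075])]
```

View pics/s16c.png

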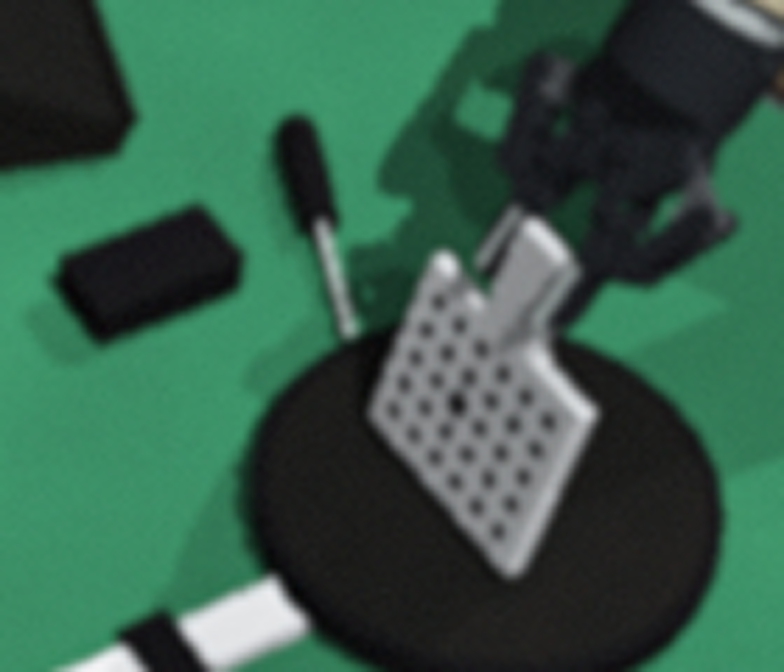

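View pics/w16.png

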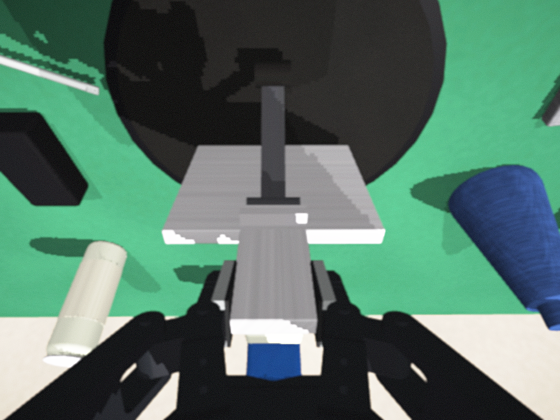

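Emit:
arm_command(
  steps=[
    [[0, 0.001, 0], [0.002, 0, 0.002], -1],
    [[0, 0.002, 0], [0.0035, 0, 0.0036], -1],
    [[0, 0.003, 0], [0.0045, -0.0005, 0.0047], -1],
    [[0, 0.0035, 0], [0.005, -0.0005, 0.0054], -1],
    [[0, 0.0035, 0], [0.005, -0.0005, 0.0054], -1],
  ],
)

```text
time: 18.2
eef_pos: [0.4511, 0.2146, 0.1559]
tcp_rot: [0.006, 0.957, -0.001, 0.289]
contact_force: [-0.6, -0.0, -3.1]
opening: 0.403
```

Emit:
arm_command(
  steps=[
    [[0, 0, 0], [0.0004, 0, 0.0006], -1],
    [[0, 0, 0], [0.0008, 0, 0.0012], -1],
    [[0, 0, 0], [0.0008, 0, 0.0012], -1],
  ],
)

```text
time: 18.58
eef_pos: [0.4512, 0.2146, 0.1546]
tcp_rot: [0.006, 0.957, -0.001, 0.289]
contact_force: [-0.2, -0.1, -2.5]
opening: 0.405
```

Run:
```python
from plan import *
import plan
plan.C[:]=[.448,.2152,.03]
s=get_state();print(s['time'],s['eef_pos'].round(4),s['contact_force'],s['wrist_torque'],s['opening'])
print([x.round(4) for x in rowto(*final(.0))])
```

```text
18.575 [0.4512 0.2146 0.1546] [-0.22376365 -0.11076109 -2.46878082] [ 0.02733408  0.5768441  -0.03577982] 0.40490838478254143
[array([ 0.0009,  0.0002, -0.0016]), array([ 0.0013, -0.    ,  0.0009])]
```

Emit:
arm_command(
  steps=[
    [[0, 0, 0], [0.0004, 0, 0.0006], -1],
    [[0, 0, 0], [0.0004, 0, 0.0006], -1],
  ],
)

```text
time: 18.82
eef_pos: [0.4516, 0.2147, 0.1544]
tcp_rot: [0.006, 0.957, -0.001, 0.29]
contact_force: [-0.2, -0.8, -0.8]
opening: 0.406
```

Emit:
arm_command(
  steps=[
    [[0, 0, 0], [0.0004, 0, 0.0006], -1],
    [[0, 0, 0], [0.0004, 0, 0.0006], -1],
  ],
)

```text
time: 19.08
eef_pos: [0.452, 0.2147, 0.1542]
tcp_rot: [0.006, 0.957, -0.001, 0.29]
contact_force: [0.0, -1.6, 1.3]
opening: 0.405
```

Emit:
arm_command(
  steps=[
    [[0, 0, 0], [0.0004, 0, 0.0006], -1],
    [[0, 0, 0], [0.0004, 0, 0.0006], -1],
  ],
)

```text
time: 19.32
eef_pos: [0.4523, 0.2148, 0.1542]
tcp_rot: [0.006, 0.957, -0.001, 0.291]
contact_force: [-2.6, -1.4, 4.1]
opening: 0.408
```

Run:
```python
from plan import *
s,c=snapp('wrist','w17');print(s['time'],s['eef_pos'].round(4),s['contact_force'],s['wrist_torque'],s['opening'])
crop('w17',140,30,280,240,2.5,'w17c.png')
snapp('scene','s17');crop('s17',270,180,140,120,5.6,'s17c.png')
```

```text
19.325 [0.4523 0.2148 0.1542] [-2.58324692 -1.39566234  4.13542783] [-0.36589694  0.66434357 -0.10700885] 0.4084373929580028
```

View pics/s17c.png

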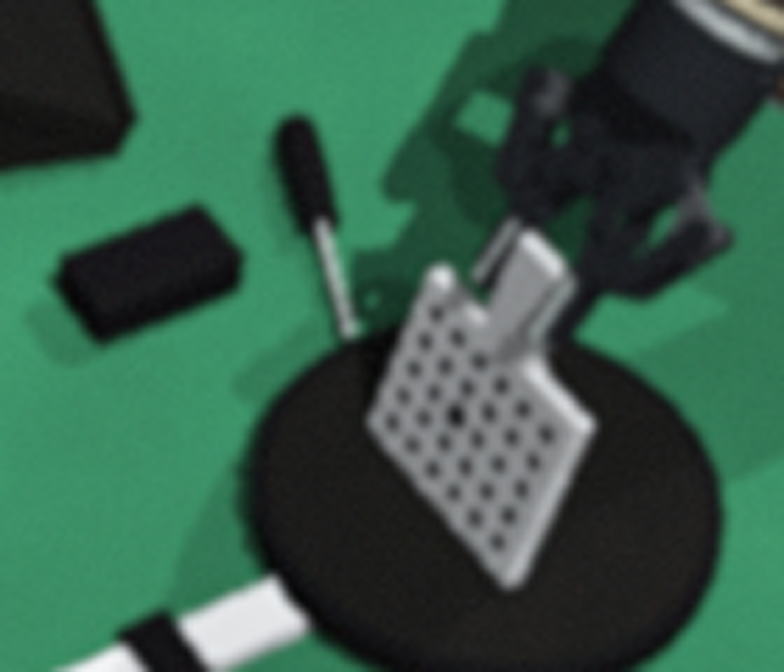

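View pics/w17c.png

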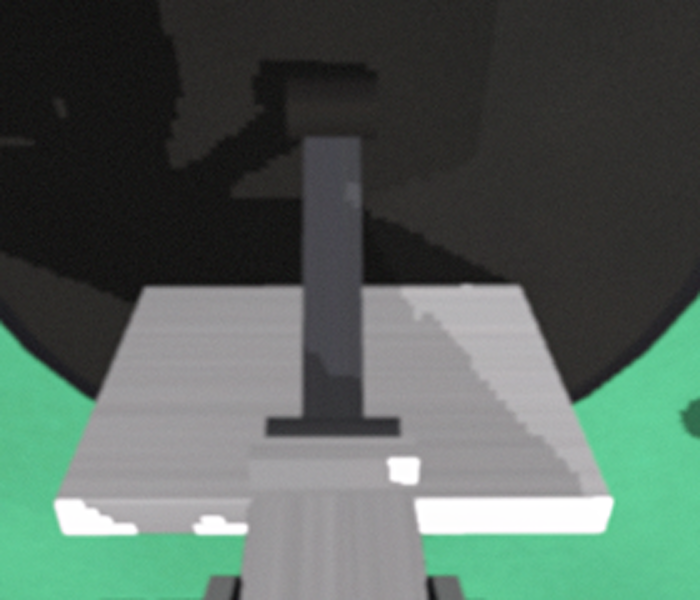

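Emit:
arm_command(
  steps=[
    [[0, 0, 0], [0, 0, 0], -1],
    [[0, 0, 0], [0, 0, 0], -1],
  ],
  force=20,
)

```text
time: 19.68
eef_pos: [0.4523, 0.2148, 0.1542]
tcp_rot: [0.006, 0.957, -0.001, 0.291]
contact_force: [-2.5, -1.4, 3.7]
opening: 0.408
```

Emit:
arm_command(
  steps=[
    [[0, 0, 0], [0, 0, 0], -0.12],
    [[0, 0, 0], [0, 0, 0], -0.1],
    [[0, 0, 0], [0, 0, 0], -0.05],
    [[0, 0, 0], [0, 0, 0], 0],
  ],
)

```text
time: 20.18
eef_pos: [0.4523, 0.2148, 0.1541]
tcp_rot: [0.006, 0.957, -0.001, 0.291]
contact_force: [-0.4, -0.6, 0.5]
opening: 0.5
```

Run:
```python
from plan import *
s,c=snapp('wrist','w18');print(s['time'],s['eef_pos'].round(4),s['contact_force'],s['wrist_torque'],s['opening'])
```

```text
20.175 [0.4523 0.2148 0.1541] [-0.44415164 -0.60801494  0.46944145] [ 0.06193938  0.32841338 -0.00173037] 0.5003011989052005
```

View pics/w18.png

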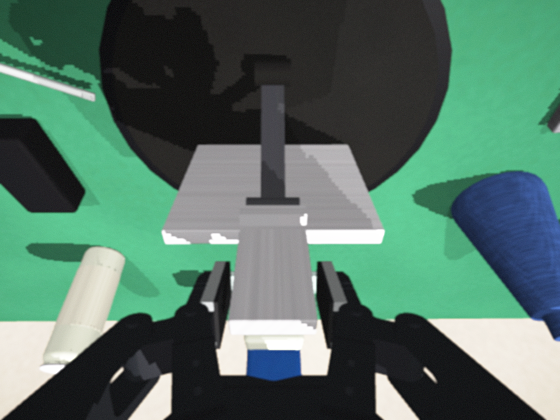

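Emit:
arm_command(
  steps=[
    [[0, 0, 0], [0, 0, 0], 0.2],
    [[0, 0, 0], [0, 0, 0], 0.4],
    [[0, 0, 0], [0, 0, 0], 0.4],
    [[0, 0, 0], [0, 0, 0], 0.4],
    [[0, 0, 0], [0, 0, -0.005], 0.4],
    [[0, 0, 0], [0, 0, -0.015], 0.4],
    [[0, 0, 0], [0, 0, -0.03], 0.4],
    [[0, 0, 0], [0, 0, -0.05], 0.4],
    [[0, 0, 0], [0.0, 0, -0.07], 0.4],
    [[0, 0, 0], [-0.0, 0, -0.09], 0.4],
    [[0, 0, 0], [-0.0, 0, -0.1], 0.4],
    [[0, 0, 0], [-0.0, 0, -0.1], 0.4],
  ],
)

```text
time: 21.72
eef_pos: [0.3968, 0.2156, 0.2384]
tcp_rot: [0.006, 0.956, -0.0, 0.292]
contact_force: [0.8, 0.4, -0.3]
opening: 0.7
```

Run:
```python
from plan import *
s,c=snapp('wrist','w19');print(s['time'],s['eef_pos'].round(4),s['contact_force'],s['opening'],s['qpos'].round(2))
snapp('scene','s19');snapp('top','t19')
crop('s19',270,180,140,120,5.6,'s19c.png');crop('t19',130,80,180,220,3.2,'t19c.png')
```

```text
21.725 [0.3968 0.2156 0.2384] [ 0.76605256  0.40366427 -0.25753616] 0.6996732969416012 [ 0.39 -0.53  2.38 -0.32  0.76 -0.99]
```

View pics/s19c.png

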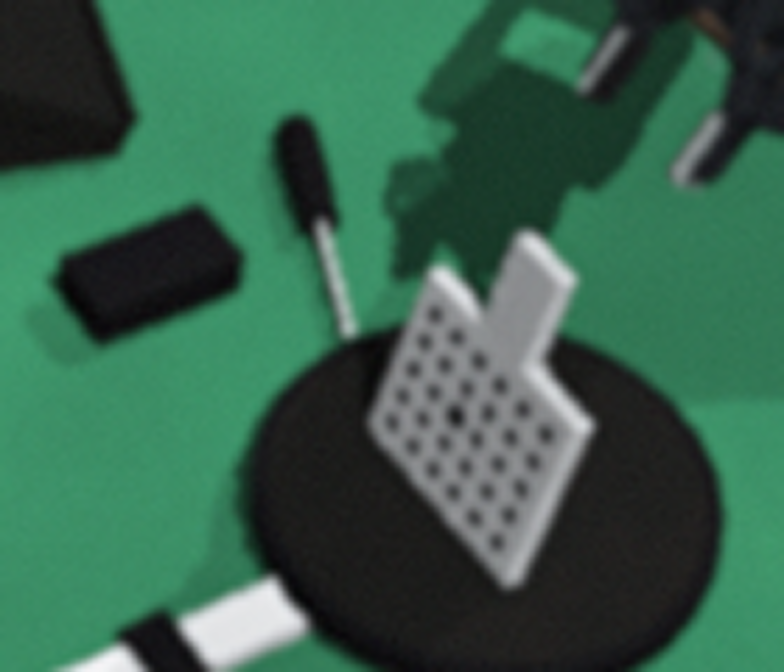

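View pics/w19.png

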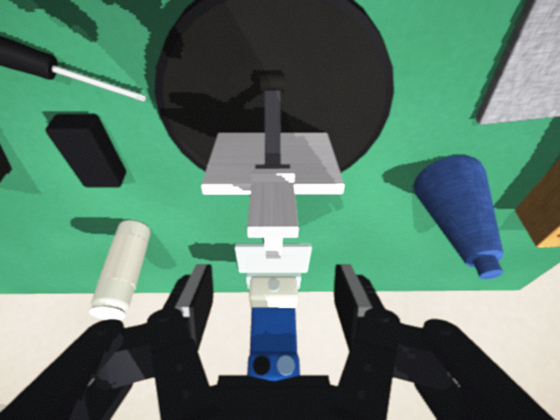

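View pics/t19c.png

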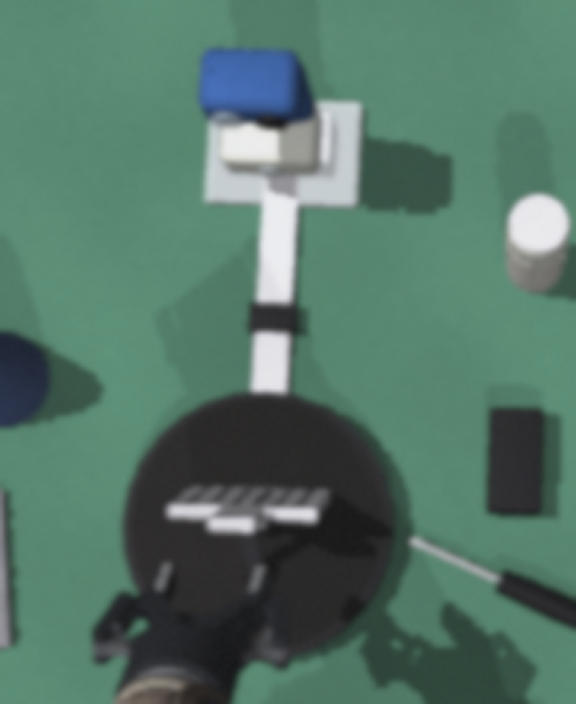

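Run:
```python
from plan import *
s17,_=ld('w18');Rt=R.from_quat(s17['tcp_rot']).as_matrix();o=s17['eef_pos']+Rt@XB;print('origin',o.round(4))
s,c=snapp('scene','s20');a=ld('s19')[1]['frame'].astype(int);d=abs(c['frame'].astype(int)-a)[180:300,270:410].max();print('diff',d,s['time'])
print(sign_off())
```

```text
origin [0.4791 0.2153 0.0324]
diff 19 21.875
the job is handed in; nothing more can be done
None
```

The board is standing on its opened leg in the middle of the turntable, dotted face towards the scanner, and the job is handed in at about 22 s of the 67 s allowed. I don't know the verdict, because sign-off reports none.

**What I did:**
- I pinched the leg's foot and swung it about its hinge until the board's low edge lifted about 5 mm, which showed the leg was at its stop.
- I gripped the tab at 90 N, lifted the board and carried it over the turntable.
- I lowered it in steps of under 1 mm. The wrist force changed by about 7 N at contact. I eased the grip to 20 N, let go and backed off 0.1 m.

**Last checks:**
- **Leg:** measured from the scene camera at about 0.69 rad, give or take 0.05, against the stop at 0.66.
- **Position:** the board's origin is at about (0.479, 0.215, 0.032), so its base is within about 5 mm of the disc's centre.
- **Facing:** the board's edges are square to the rail, and the scanner is straight ahead of the dotted face.
- **Stillness:** two scene pictures about 0.15 s apart, after letting go, showed nothing moving beyond image noise.
- **Other things:** those in view had not moved, by eye; I did not measure them.

**What disagreed:**
- **Turntable centre:** the wrist and top cameras differed by about 4 mm along x, so I used a point between them.
- **Scanner direction:** most readings were between -0.005 and -0.03 rad. I aimed at -0.012.
- **Force at the stop:** it stayed within the sensor's noise, so I judged the stop from the board lifting in the image.

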